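# Open the touch-latch materials case and get out the paint tin

### The job

Press down the sloping lid of the wooden materials case at its green mark until the touch latch clicks, and keep your hand on the lid as it springs, so that it comes up slowly and never flies up or bangs. When the lid stands fully open by itself, take the blue paint tin out of the case and set it down in the yellow tray, lying flat with its label up. Do not drop the tin, leave the lid up, and leave the brush can, the paint jar and the stack of card discs where they are.

Things in the scene. Friction and masses are not known exactly. Their poses are not given: they have to be found in the camera images.
- paint_case: Wooden case, fixed, 280 mm deep (x), 330 mm wide (y). Origin: centre of its underside; x points away from the robot. Front wall 54 mm high, back wall 157 mm, sides slope between; walls 10 mm, floor 8 mm thick. Latch parts at the middle of the front wall's inner face (y -25 to +55 mm) reach 27 mm in and 70 mm above the table. Pencil bays 30 mm high at both sides leave 252 mm for the tin
- lid_press (a point): Centre of the green press mark (28 mm disc) on the lid's upper face, 258 mm from the hinge line and 45 mm from the front edge; moves with the lid. x points up the lid to the hinge, y along the hinge line, z out of the upper face. The lid is a white frame 308 x 330 x 10 mm (front bar 80 mm wide) around a clear pane through which the tin is seen
- lid_hinge (a point): Middle of the lid's hinge line, in the plane of the lid's underside (10 mm below its upper face), at the top of the back wall, 160 mm above the table; the line runs along the case's y axis
- lid (a joint): Lid angle, rad. 0 = closed, latched, sloping 20 degrees down to the robot. Pushed in against a spring: clicks at about -0.012 (3 mm at the mark, 7 to 9 N), firm stop at -0.0195 (5 mm, 10 to 12 N). Grows as it rises. Released, springs push it up (2 to 4 N at the mark; left alone, at 3 to 5 rad/s) to a stop at 1.08, front edge 365 mm above the table and 50 mm behind the front wall, and hold it there
- latch (a joint): Slide of the touch latch, m. 0 = hooked; pushing the lid in wedges it aside; over 0.004 the lid is released, and the latch stays released afterwards
- tin: Loose blue paint tin, closed, 150 mm long (x), 56 mm wide (y), 32 mm high, about 0.25 kg, white label on top. Origin: its centre. It lies flat on the case's floor (centre 24 mm above the table), its long axis within 15 degrees of the case's x axis. The raised lid stands over it: reach it from the front, under the lid, with the tool tilted about 40 degrees
- tray: Fixed yellow plastic work tray, 200 x 200 mm, rim 18 mm high, wall and floor 4 mm thick. Origin: centre of its underside, on the table. It stands to the left or to the right of the case
- brush_can: Loose red can with brushes in it, 84 mm in diameter, can 120 mm high, brushes up to about 260 mm. Origin: centre of its underside. It stands on the side of the case where the tray does not
- paint_jar: Loose blue paint jar, 68 mm in diameter, 85 mm high. Origin: centre of its underside
- card_discs: Loose stack of brown card discs, 130 mm in diameter, 30 mm high. Origin: centre of its underside

How it is judged:
On the way, in this order (a step that is already met when the one before it is completed fails the run):
1. the lid has been pressed in and the touch latch has let go (latch over 0.004 m) (value of joint latch above 0.004 m), for 0.05 s.
2. the lid stands fully open (lid over 1.0 rad) (value of joint lid above 1 rad), for 0.3 s.
3. the tin has been lifted out (centre over 0.06 m above the table) (height (world z) of tin above 0.06 m), for 0.1 s.
At the end, for the whole second after the job is handed in: the tin lies flat (within 0.06 rad, label up) and at rest on the floor of the tray, inside its rim (centre within 70 mm of the tray's centre along both sides of the tray, and 16 to 24 mm above the tray's underside), and the lid stands fully open (over 1.0 rad) (x of tin in the frame of tray between -0.07 and 0.07 m and y of tin in the frame of tray between -0.07 and 0.07 m and z of tin in the frame of tray between 0.016 and 0.024 m and angle between tin's own z axis and vertical below 0.06 rad and linear speed of tin below 0.02 m/s and value of joint lid above 1 rad); the robot touches nothing.
It fails at once if the lid flew up or banged: it turned faster than 2 rad/s (velocity of joint lid above 2 rad/s).
It fails at once if the tin was dropped or thrown: faster than 0.7 m/s while not held (linear speed of tin above 0.7 m/s and contact force between the fingers and tin below 0.3 N).
It fails at once if the brush can, the paint jar or the stack of discs was moved more than 30 mm (distance of any of brush_can, paint_jar, card_discs from where it was at the start of the episode above 0.03 m).
It fails at once if the brush can or the paint jar was tipped (angle between any of brush_can, paint_jar's own z axis and vertical above 0.4 rad).
It also fails if it takes over 72 s, if anything falls off the work surface, if the arm or the gripper's body presses on something with over 40 N, if the wrist force passes 120 N, or if a joint passes its speed limit or range.

### The arm

A 6-joint arm with a two-finger parallel gripper is mounted at the origin on the work surface. World frame = base frame: x ahead of the robot, y to its left, z up, the work surface at z = 0. Lengths are in m, angles in rad, forces in N, time in s.
With the tool pointing down it reaches from about 0.4 to 0.925 m from the base axis. Payload 12.5 kg.
Tool frame: the origin (TCP) lies midway between the tips of the shut fingers; the grasp point (between the pads) lies 19 mm behind it; z points along the fingers, x is the direction in which the jaws open and shut, and the axes are right-handed (so a half turn about z gives the same grasp; the last joint's range is limited). The gripper opens to 95 mm and grips with 3 to 60 N. Pads are 20 mm wide; open, the fingers measure 119 mm over their backs; the gripper's body (75 mm by 180 mm) begins 59 mm behind the grasp point.
Start: joints at [1.094, 0.491, 1.559, -0, 1.092, -0.106], TCP at [0.226, 0.583, 0.215] pointing down, gripper open.
Joint ranges: [-3.1, 3.1], [-0.84, 2.19], [0.05, 2.79], [-1.13, 4.28], [0.06, 2.93], [-2.69, 2.69]. Speed limits (rad/s): [2.22, 2.22, 2.79, 3.14, 3.14, 3.14].

### API

Orientations are given as [roll, pitch, yaw] about the fixed x, y, z axes, in that order (R = Rz(yaw) Ry(pitch) Rx(roll)).
In Python, from plant import bot, viewer gives the robot as it stands.
- The arm moves only by the shell command python3 -m pendant 'ROWS' [FORCE]. ROWS is JSON, a list of rows, each an object of numbers: "jaw": the closure, from 0 (fully open) to 1 (shut); "tx", "ty", "tz": the shift along the tool's x, y, z in cm; "wx", "wy", "wz": the turn, a rotation vector about the tool's x, y, z in degrees. A call has 1 to 20 rows; each row shifts and turns the commanded pose from where the row before left it, along the tool's axes as they then stand; what a row does not reach is not made up. A row lasts 1/8 s, in which the tool goes at most 62.5 mm and 10.7 degrees, less where a joint would pass 70% of its speed; a pose out of reach is approached as far as the arm can. A call is refused whole if a number of a shift passes 6.25 or a number of a turn 10.7, either way. A call with a gripper value outside its range is refused whole. The fingers move at their own pace and stop on an object; FORCE is the grip in N (left out, the last holds). Time passes only in rows, so rows that do not move let the fingers close. It gives the time, the measured TCP pose, the force and the opening at its end, in the units of the state.
- bot.observe(): the state, without advancing time (a new reading comes with each control period).
- viewer.camera(name): name is "scene" or "top" or "wrist"; returns a dict with "image" (420x560x3 uint8, blue, green, red), "intrinsics" (3x3 intrinsics, pixels), "eye" and "orientation" of the camera in the world. Camera axes: x right, y down, z forward; pixel columns grow to the right and rows downward; lengths in m; the calibration is good to about 2 mm. A picture is of the moment at which its call begins. There is no depth.
- bot.hand_in(): hands the job in, once; it reports no verdict.
The state is a dict: "t": time; "joints": joint angles; "qvel": joint speeds; "tau": joint torques, N m; "position": TCP position; "ee_rot": TCP orientation; "ft_force": force on the tool from outside, world axes, zero at the start; "moment": the same for the moment, N m; "opening": opening from 0.0 (shut) to 1.0 (fully open).
Only numpy, scipy, OpenCV 4.12 (cv2) and the standard library are available. Lean on these libraries where they do the work, as an engineer would, in place of code of your own. Each camera call takes 0.05 s, during which the arm holds its last target.

## Working session

There is one attempt and no reset: what is moved stays moved. The work goes in short steps, Python scripts to look and compute and a shell command to move; the robot and the scene stay as the last step left them, time stands still between calls to the robot, and variables do not carry over. Pictures are saved under pics/ and viewed, and the job is handed in when it is done.

```bash
ls; mkdir -p pics
python3 - <<'E'
from plant import bot, viewer
import cv2
print(bot.observe())
for n in ("scene","top","wrist"):
    c=viewer.camera(n); cv2.imwrite(f"pics/a_{n}.png",c["image"]); print(n,c["intrinsics"],c["eye"],c["orientation"])
E
```

```text
pics
{'t': 0.0, 'joints': array([ 1.09438416e+00,  4.91551311e-01,  1.55942174e+00, -1.98350252e-05,
        1.09168791e+00, -1.05617398e-01]), 'qvel': array([-1.62881289e-03,  3.24572490e-04,  9.11825315e-04, -7.40492093e-06,
       -6.77647655e-05, -1.83780799e-03]), 'tau': array([ 3.04597990e-03, -6.12638783e+01, -2.58186346e+01,  6.93333778e-02,
        4.81262757e-02, -1.43166412e-04]), 'position': array([0.22636115, 0.5823239 , 0.21407641]), 'ee_rot': array([-3.14149753e+00,  1.06420795e-03,  1.20001076e+00]), 'ft_force': array([-0.43010398, -0.57969945,  0.27788665]), 'moment': array([-0.0063333 ,  0.04097804,  0.01499206]), 'opening': 1.0017616884821272}
scene [[474.12362336   0.         275.23543794]
 [  0.         474.12362336 212.95884955]
 [  0.           0.           1.        ]] [ 1.23986536 -0.60190193  0.93751115] [-2.33613915  0.00727001  0.81662318]
top [[466.46061729   0.         284.45882307]
 [  0.         466.46061729 205.1580379 ]
 [  0.           0.           1.        ]] [0.48896766 0.01852854 1.18426312] [-3.03716011e+00  3.09080684e-04 -1.59226029e+00]
wrist [[373.46745965   0.         280.91136482]
 [  0.         373.46745965 208.14716479]
 [  0.           0.           1.        ]] [0.15833759 0.6085678  0.38398448] [2.88404498e+00 7.27830728e-04 1.20013374e+00]
```

View pics/a_top.png

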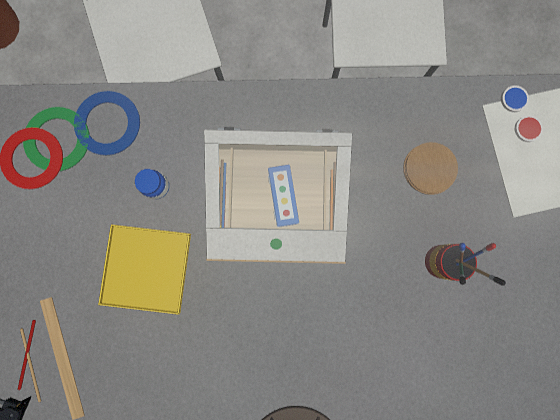

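View pics/a_scene.png

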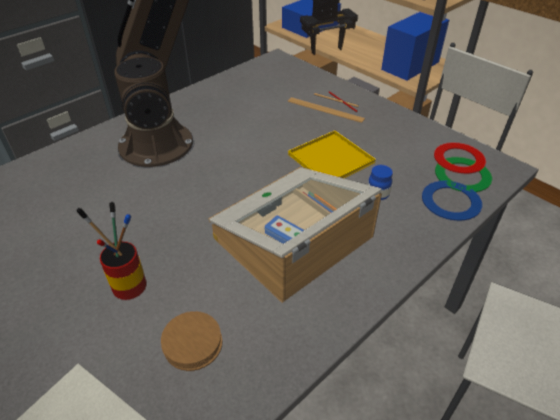

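The top view shows the lid at around (205-352, 130-263), the green mark near (276,244), the tin near (283,195), the tray near (145,270), the jar at (152,183), the discs at (431,168) and the can at (450,262). I'll zoom in to measure.

```bash
cat > h.py <<'E'
import numpy as np
from scipy.spatial.transform import Rotation as R
import cv2
from plant import bot, viewer
def Rm(o): return R.from_euler('xyz',o).as_matrix()
def pix2z(c,u,v,z):
    K=c["intrinsics"]; d=Rm(c["orientation"])@np.linalg.solve(K,[u,v,1.]); e=np.array(c["eye"])
    return e+d*(z-e[2])/d[2]
def proj(c,p):
    q=Rm(c["orientation"]).T@(np.array(p)-c["eye"]); q=c["intrinsics"]@q; return q[:2]/q[2]
def st():
    s=bot.observe(); print('t',round(s['t'],3),'pos',s['position'].round(4),'rot',s['ee_rot'].round(4),'F',s['ft_force'].round(2),'op',round(s['opening'],3),'j',s['joints'].round(3)); return s
E
python3 - <<'E'
from h import *
im=cv2.imread('pics/a_top.png')
cv2.imwrite('pics/a1.png',cv2.resize(im[120:275,195:365],None,fx=4.4,fy=3.8,interpolation=cv2.INTER_CUBIC))
cv2.imwrite('pics/a2.png',cv2.resize(im[160:320,90:200],None,fx=5,fy=3.7,interpolation=cv2.INTER_CUBIC))
E
```

```text
(no output)
```

View pics/a1.png

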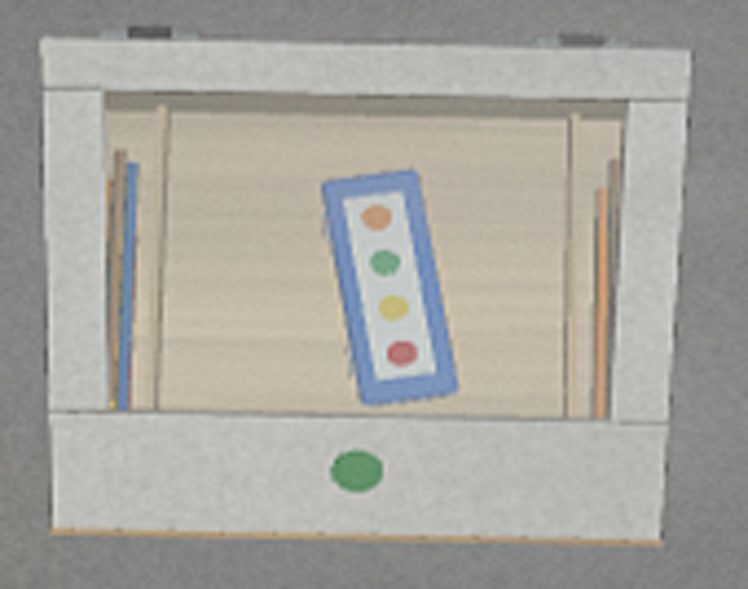

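View pics/a2.png

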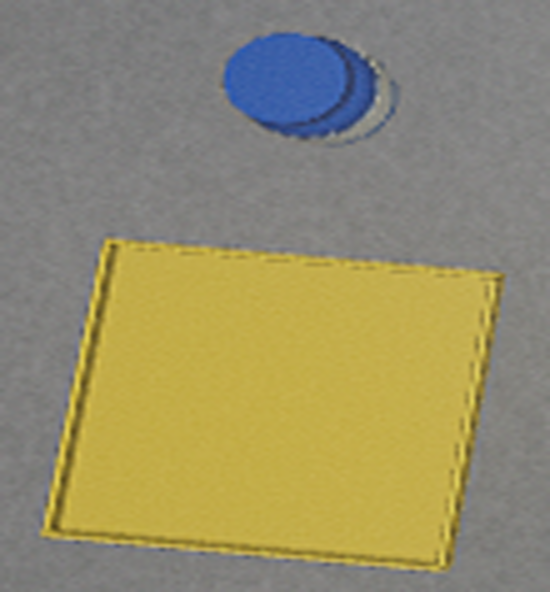

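```bash
cat > m.py <<'E'
from h import *
c=viewer.camera('top')
def A(x,y): return 195+x/4.4-.39, 120+y/3.8-.37
def B(x,y): return 90+x/5-.4, 160+y/3.7-.36
s20,c20=np.sin(np.radians(20)),np.cos(np.radians(20))
zt=lambda d: .160-d*s20+.01*c20
P={}
for n,(x,y),d in [('BL',(42,40),-5e-3),('BR',(690,50),-5e-3),('FL',(52,530),.303),('FR',(662,542),.303),('mark',(357,471),.258)]:
    P[n]=pix2z(c,*A(x,y),zt(d)); print(n,P[n].round(4))
print('widths',np.linalg.norm(P['BL']-P['BR']),np.linalg.norm(P['FL']-P['FR']),'len',np.linalg.norm((P['BL']+P['BR']-P['FL']-P['FR'])/2))
w=(P['BL']-P['BR']+P['FL']-P['FR'])[:2]; print('case yaw',np.degrees(np.arctan2(w[1],w[0]))-90)
l=((P['BL']+P['BR'])-(P['FL']+P['FR']))[:2]; print('case yaw by x',np.degrees(np.arctan2(l[1],l[0])))
T=np.array([pix2z(c,*A(*q),.040) for q in [(322,183),(417,170),(459,390),(364,405)]]);print('tin',T.round(4),T.mean(0).round(4))
d=(T[0]+T[1]-T[2]-T[3])/2; print('len',np.linalg.norm(d),'yaw',np.degrees(np.arctan2(d[1],d[0])),'w',np.linalg.norm(T[0]-T[1]),np.linalg.norm(T[2]-T[3]))
Y=np.array([pix2z(c,*B(*q),.018) for q in [(105,238),(503,272),(450,570),(43,535)]]);print('tray',Y.round(4),Y.mean(0).round(4))
d=(Y[0]+Y[1]-Y[2]-Y[3])/2; print('len',np.linalg.norm(d),'yaw',np.degrees(np.arctan2(d[1],d[0])))
print('jar',pix2z(c,*B(287,79),.085)); print('can',pix2z(c,458,261,.12)); print('discs',pix2z(c,431,168,.03))
E
python3 m.py
```

```text
BL [0.7665 0.1913 0.1711]
BR [ 0.7534 -0.1355  0.1711]
FL [0.481  0.205  0.0658]
FR [ 0.4664 -0.1249  0.0658]
mark [0.514  0.0389 0.0812]
widths 0.3271117456072902 0.3302329499262474 len 0.3052471075754888
case yaw -2.4038078572662585
case yaw by x -2.426240103551359
tin [[ 0.7032  0.0558  0.04  ]
 [ 0.7107  0.0019  0.04  ]
 [ 0.5659 -0.0183  0.04  ]
 [ 0.5573  0.0349  0.04  ]] [0.6343 0.0185 0.04  ]
len 0.14680535199537062 yaw 8.034869560992002 w 0.05440434914323506 0.05391536791676815
tray [[0.5732 0.4525 0.018 ]
 [0.5459 0.2532 0.018 ]
 [0.3489 0.2793 0.018 ]
 [0.3761 0.4795 0.018 ]] [0.461  0.3661 0.018 ]
len 0.19884681853949893 yaw -7.679912600073378
jar [0.6690897  0.34259623 0.085     ]
can [ 0.46488111 -0.37385309  0.12      ]
discs [ 0.69573802 -0.35327636  0.03      ]
```

```bash
cat >> h.py <<'E'
from scipy.linalg import fractional_matrix_power as fmp
CY=np.radians(-2.4); EX=np.array([np.cos(CY),np.sin(CY),0])
H=np.array([.7585,.0281,.160])   # hinge
def mark(th):  # lid point & normal at lid angle th
    a=th-np.radians(20); d=-np.cos(a)*EX+np.sin(a)*np.array([0,0,1]); n=np.sin(a)*EX+np.cos(a)*np.array([0,0,1])
    return H+.258*d+.01*n, n
def toolR(yaw_deg,tilt_deg): # jaws perpendicular to heading; tilt>0: fingers point away along heading
    return Rm([0,0,np.radians(yaw_deg+90)])@Rm([np.pi,0,0])@Rm([np.radians(-tilt_deg),0,0])
def rows(p,Rt,n,s=None):
    s=s or bot.observe()
    A=np.eye(4);A[:3,:3]=Rm(s['ee_rot']);A[:3,3]=s['position']
    B=np.eye(4);B[:3,:3]=Rt;B[:3,3]=p
    M=np.linalg.inv(A)@B; D=np.real(fmp(M,1/n))
    print('total',(M[:3,3]*100).round(2),np.degrees(R.from_matrix(M[:3,:3]).as_rotvec()).round(2))
    print(n,'rows: t',(D[:3,3]*100).round(3),'w',np.degrees(R.from_matrix(D[:3,:3]).as_rotvec()).round(3))
E
python3 - <<'E'
from h import *
m,n=mark(0); print(m,n); s=st()
rows(m+.04*n,toolR(-2.4,20),16)
E
```

```text
[0.51285476 0.03839559 0.08115573] [-0.34172013  0.01432232  0.93969262]
t 0.2 pos [0.2264 0.5824 0.2143] rot [-3.1415e+00  6.0000e-04  1.2000e+00] F [-0.8  -0.67 -0.61] op 1.0 j [ 1.094  0.491  1.559  0.     1.092 -0.106]
total [-40.76  45.12   9.58] [-19.83   3.32 -18.65]
16 rows: t [-2.975  2.293  0.959] w [-1.239  0.208 -1.165]
```

```bash
python3 -m pendant '[{"jaw":1,"tx":-2.98,"ty":2.3,"tz":0.7,"wx":-1.24,"wy":0.2,"wz":-1.17},{"jaw":1,"tx":-2.98,"ty":2.3,"tz":0.7,"wx":-1.24,"wy":0.2,"wz":-1.17},{"jaw":1,"tx":-2.98,"ty":2.3,"tz":0.7,"wx":-1.24,"wy":0.2,"wz":-1.17},{"jaw":1,"tx":-2.98,"ty":2.3,"tz":0.7,"wx":-1.24,"wy":0.2,"wz":-1.17},{"jaw":1,"tx":-2.98,"ty":2.3,"tz":0.7,"wx":-1.24,"wy":0.2,"wz":-1.17},{"jaw":1,"tx":-2.98,"ty":2.3,"tz":0.7,"wx":-1.24,"wy":0.2,"wz":-1.17},{"jaw":1,"tx":-2.98,"ty":2.3,"tz":0.7,"wx":-1.24,"wy":0.2,"wz":-1.17},{"jaw":1,"tx":-2.98,"ty":2.3,"tz":0.7,"wx":-1.24,"wy":0.2,"wz":-1.17},{"jaw":1,"tx":-2.98,"ty":2.3,"tz":0.7,"wx":-1.24,"wy":0.2,"wz":-1.17},{"jaw":1,"tx":-2.98,"ty":2.3,"tz":0.7,"wx":-1.24,"wy":0.2,"wz":-1.17},{"jaw":1,"tx":-2.98,"ty":2.3,"tz":0.7,"wx":-1.24,"wy":0.2,"wz":-1.17},{"jaw":1,"tx":-2.98,"ty":2.3,"tz":0.7,"wx":-1.24,"wy":0.2,"wz":-1.17},{"jaw":1,"tx":-2.98,"ty":2.3,"tz":0.7,"wx":-1.24,"wy":0.2,"wz":-1.17},{"jaw":1,"tx":-2.98,"ty":2.3,"tz":0.7,"wx":-1.24,"wy":0.2,"wz":-1.17},{"jaw":1,"tx":-2.98,"ty":2.3,"tz":0.7,"wx":-1.24,"wy":0.2,"wz":-1.17},{"jaw":1,"tx":-2.98,"ty":2.3,"tz":0.7,"wx":-1.24,"wy":0.2,"wz":-1.17},{"jaw":1}]' 30
python3 - <<'E'
from h import *
m,n=mark(0); s=st()
rows(m+.012*n,toolR(-2.4,20),4)
E
```

```text
t 0.2 pos [0.2264 0.5824 0.2143] rot [-3.1415e+00  6.0000e-04  1.2000e+00] F [-0.8  -0.67 -0.61] op 1.0 j [ 1.094  0.491  1.559  0.     1.092 -0.106]
total [-40.45  46.03  12.21] [-19.83   3.32 -18.65]
4 rows: t [-11.55    9.794   4.275] w [-4.957  0.83  -4.662]schema error: expected keys jaw, tx, ty, tz, wx, wy, wz
```

```bash
python3 -m pendant '[{"jaw":1,"tx":-2.98,"ty":2.3,"tz":0.7,"wx":-1.24,"wy":0.2,"wz":-1.17},{"jaw":1,"tx":-2.98,"ty":2.3,"tz":0.7,"wx":-1.24,"wy":0.2,"wz":-1.17},{"jaw":1,"tx":-2.98,"ty":2.3,"tz":0.7,"wx":-1.24,"wy":0.2,"wz":-1.17},{"jaw":1,"tx":-2.98,"ty":2.3,"tz":0.7,"wx":-1.24,"wy":0.2,"wz":-1.17},{"jaw":1,"tx":-2.98,"ty":2.3,"tz":0.7,"wx":-1.24,"wy":0.2,"wz":-1.17},{"jaw":1,"tx":-2.98,"ty":2.3,"tz":0.7,"wx":-1.24,"wy":0.2,"wz":-1.17},{"jaw":1,"tx":-2.98,"ty":2.3,"tz":0.7,"wx":-1.24,"wy":0.2,"wz":-1.17},{"jaw":1,"tx":-2.98,"ty":2.3,"tz":0.7,"wx":-1.24,"wy":0.2,"wz":-1.17},{"jaw":1,"tx":-2.98,"ty":2.3,"tz":0.7,"wx":-1.24,"wy":0.2,"wz":-1.17},{"jaw":1,"tx":-2.98,"ty":2.3,"tz":0.7,"wx":-1.24,"wy":0.2,"wz":-1.17},{"jaw":1,"tx":-2.98,"ty":2.3,"tz":0.7,"wx":-1.24,"wy":0.2,"wz":-1.17},{"jaw":1,"tx":-2.98,"ty":2.3,"tz":0.7,"wx":-1.24,"wy":0.2,"wz":-1.17},{"jaw":1,"tx":-2.98,"ty":2.3,"tz":0.7,"wx":-1.24,"wy":0.2,"wz":-1.17},{"jaw":1,"tx":-2.98,"ty":2.3,"tz":0.7,"wx":-1.24,"wy":0.2,"wz":-1.17},{"jaw":1,"tx":-2.98,"ty":2.3,"tz":0.7,"wx":-1.24,"wy":0.2,"wz":-1.17},{"jaw":1,"tx":-2.98,"ty":2.3,"tz":0.7,"wx":-1.24,"wy":0.2,"wz":-1.17},{"jaw":1,"tx":0,"ty":0,"tz":0,"wx":0,"wy":0,"wz":0}]' 30
python3 - <<'E'
from h import *
m,n=mark(0); s=st()
rows(m+.012*n,toolR(-2.4,20),4)
E
```

```text
t: 2.33
position: [0.4947, 0.0371, 0.1601]
ee_rot: [2.792, 0.002, 1.527]
ft_force: [-0.2, 0.5, 0.1]
opening: 0.004
t 2.325 pos [0.4947 0.0371 0.1601] rot [2.7919e+00 1.7000e-03 1.5270e+00] F [-0.2   0.47  0.05] op 0.004 j [-0.061  0.291  2.156  0.012  0.345 -1.599]
total [ 0.22 -1.    6.84] [ 0.03  0.13 -0.07]
4 rows: t [ 0.055 -0.251  1.709] w [ 0.008  0.033 -0.018]
```

```bash
python3 -m pendant '[{"jaw":1,"tx":0.05,"ty":-0.25,"tz":1.7,"wx":0,"wy":0,"wz":0},{"jaw":1,"tx":0.05,"ty":-0.25,"tz":1.7,"wx":0,"wy":0,"wz":0},{"jaw":1,"tx":0.05,"ty":-0.25,"tz":1.7,"wx":0,"wy":0,"wz":0},{"jaw":1,"tx":0.05,"ty":-0.25,"tz":1.7,"wx":0,"wy":0,"wz":0},{"jaw":1,"tx":0,"ty":0,"tz":0,"wx":0,"wy":0,"wz":0}]'
python3 - <<'E'
from h import *
m,n=mark(0); s=st()
rows(m,toolR(-2.4,20),4)
a=viewer.camera('scene')['image'];b=viewer.camera('wrist')['image']
cv2.imwrite('pics/b_s.png',cv2.resize(a[150:300,190:400],None,fx=3.5,fy=3.5));cv2.imwrite('pics/b_w.png',b)
E
```

```text
t: 2.95
position: [0.5069, 0.0408, 0.092]
ee_rot: [2.795, 0.001, 1.53]
ft_force: [-1.0, -0.1, 0.7]
opening: 0.007
t 2.95 pos [0.5069 0.0408 0.092 ] rot [2.7949e+00 1.4000e-03 1.5303e+00] F [-0.96 -0.07  0.74] op 0.007 j [-0.051  0.439  2.194  0.013  0.161 -1.594]
total [-0.22  0.2   1.22] [-0.14  0.05  0.1 ]
4 rows: t [-0.055  0.049  0.306] w [-0.034  0.013  0.025]
```

View pics/b_w.png

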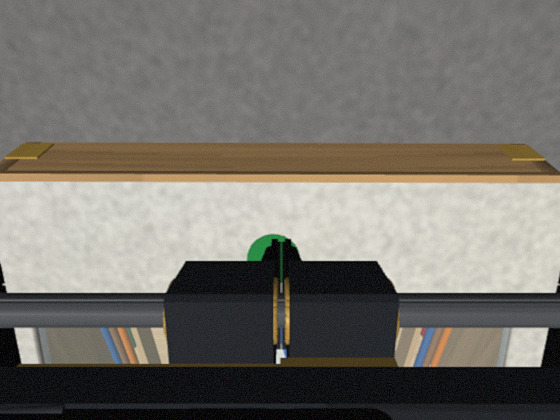

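View pics/b_s.png

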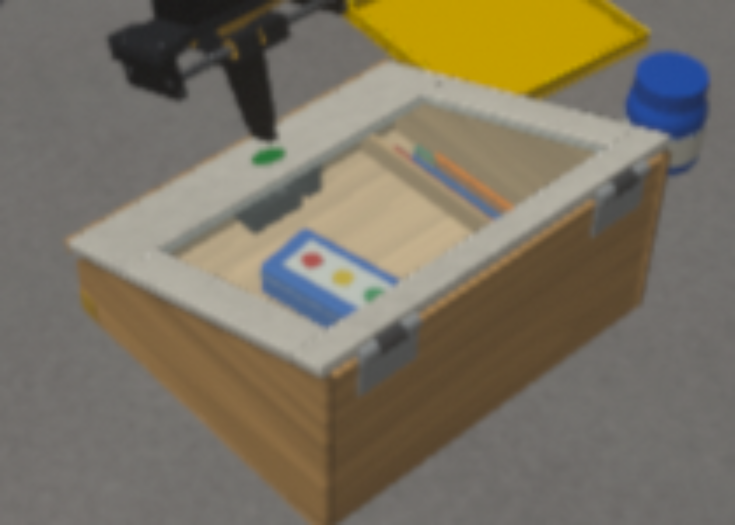

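The fingertip is about 12 mm above the green mark. I'll close in and then press slowly while reading the force.

```bash
python3 -m pendant '[{"jaw":1,"tx":-0.1,"ty":0.1,"tz":0.3,"wx":0,"wy":0,"wz":0},{"jaw":1,"tx":-0.1,"ty":0.1,"tz":0.3,"wx":0,"wy":0,"wz":0},{"jaw":1,"tx":0,"ty":0,"tz":0.3,"wx":0,"wy":0,"wz":0},{"jaw":1,"tx":0,"ty":0,"tz":0.1,"wx":0,"wy":0,"wz":0},{"jaw":1,"tx":0,"ty":0,"tz":0,"wx":0,"wy":0,"wz":0}]'
python3 -m pendant '[{"jaw":1,"tx":0,"ty":0,"tz":0.1,"wx":0,"wy":0,"wz":0},{"jaw":1,"tx":0,"ty":0,"tz":0,"wx":0,"wy":0,"wz":0}]'
python3 -m pendant '[{"jaw":1,"tx":0,"ty":0,"tz":0.1,"wx":0,"wy":0,"wz":0},{"jaw":1,"tx":0,"ty":0,"tz":0,"wx":0,"wy":0,"wz":0}]'
```

```text
t: 3.68
position: [0.5129, 0.0379, 0.084]
ee_rot: [2.793, 0.002, 1.53]
ft_force: [-0.7, 0.0, -0.3]
opening: 0.006
t: 3.92
position: [0.5132, 0.0379, 0.0832]
ee_rot: [2.792, 0.002, 1.53]
ft_force: [0.9, -0.3, 0.8]
opening: 0.006
t: 4.18
position: [0.5136, 0.0379, 0.0822]
ee_rot: [2.792, 0.002, 1.53]
ft_force: [0.3, -0.8, 0.2]
opening: 0.004
```

```bash
for i in 1; do python3 -m pendant '[{"jaw":1,"tx":0,"ty":0,"tz":0.1,"wx":0,"wy":0,"wz":0},{"jaw":1,"tx":0,"ty":0,"tz":0,"wx":0,"wy":0,"wz":0}]'
python3 -m pendant '[{"jaw":1,"tx":0,"ty":0,"tz":0.1,"wx":0,"wy":0,"wz":0},{"jaw":1,"tx":0,"ty":0,"tz":0,"wx":0,"wy":0,"wz":0}]'
python3 -m pendant '[{"jaw":1,"tx":0,"ty":0,"tz":0.1,"wx":0,"wy":0,"wz":0},{"jaw":1,"tx":0,"ty":0,"tz":0,"wx":0,"wy":0,"wz":0}]'; done
```

```text
t: 4.42
position: [0.514, 0.0379, 0.0813]
ee_rot: [2.792, 0.002, 1.53]
ft_force: [-0.1, -0.5, 0.5]
opening: 0.004
t: 4.68
position: [0.5142, 0.0379, 0.0804]
ee_rot: [2.792, 0.002, 1.53]
ft_force: [-2.0, -0.4, 3.6]
opening: 0.003
t: 4.92
position: [0.5146, 0.0379, 0.0795]
ee_rot: [2.792, 0.002, 1.53]
ft_force: [-2.6, 0.3, 4.9]
opening: 0.002
```

Contact starts at z of about 0.081, and the force is now about 5.5 N. I'll press on.

```bash
python3 -m pendant '[{"jaw":1,"tx":0,"ty":0,"tz":0.1,"wx":0,"wy":0,"wz":0},{"jaw":1,"tx":0,"ty":0,"tz":0,"wx":0,"wy":0,"wz":0}]'
python3 -m pendant '[{"jaw":1,"tx":0,"ty":0,"tz":0.1,"wx":0,"wy":0,"wz":0},{"jaw":1,"tx":0,"ty":0,"tz":0,"wx":0,"wy":0,"wz":0}]'
python3 -m pendant '[{"jaw":1,"tx":0,"ty":0,"tz":0.05,"wx":0,"wy":0,"wz":0},{"jaw":1,"tx":0,"ty":0,"tz":0,"wx":0,"wy":0,"wz":0}]'
```

```text
t: 5.18
position: [0.5148, 0.0379, 0.0786]
ee_rot: [2.792, 0.002, 1.53]
ft_force: [-3.3, -0.1, 5.1]
opening: 0.003
t: 5.42
position: [0.5152, 0.0378, 0.0777]
ee_rot: [2.792, 0.002, 1.53]
ft_force: [-3.8, 0.7, 6.7]
opening: 0.006
t: 5.68
position: [0.5153, 0.0379, 0.0773]
ee_rot: [2.792, 0.002, 1.53]
ft_force: [-4.7, -0.1, 7.3]
opening: 0.003
```

```bash
python3 -m pendant '[{"jaw":1,"tx":0,"ty":0,"tz":0.06,"wx":0,"wy":0,"wz":0},{"jaw":1,"tx":0,"ty":0,"tz":0,"wx":0,"wy":0,"wz":0}]'
python3 -m pendant '[{"jaw":1,"tx":0,"ty":0,"tz":0.06,"wx":0,"wy":0,"wz":0},{"jaw":1,"tx":0,"ty":0,"tz":0,"wx":0,"wy":0,"wz":0}]'
```

```text
t: 5.92
position: [0.5155, 0.0378, 0.0768]
ee_rot: [2.792, 0.002, 1.53]
ft_force: [-4.5, -0.9, 8.5]
opening: 0.003
t: 6.18
position: [0.5157, 0.0378, 0.0762]
ee_rot: [2.792, 0.002, 1.53]
ft_force: [-5.0, -1.0, 9.4]
opening: 0.006
```

```bash
python3 -m pendant '[{"jaw":1,"tx":0,"ty":0,"tz":-0.2,"wx":0,"wy":0,"wz":0},{"jaw":1,"tx":0,"ty":0,"tz":-0.2,"wx":0,"wy":0,"wz":0},{"jaw":1,"tx":0,"ty":0,"tz":-0.2,"wx":0,"wy":0,"wz":0},{"jaw":1,"tx":0,"ty":0,"tz":-0.2,"wx":0,"wy":0,"wz":0},{"jaw":1,"tx":0,"ty":0,"tz":-0.1,"wx":0,"wy":0,"wz":0},{"jaw":1,"tx":0,"ty":0,"tz":0,"wx":0,"wy":0,"wz":0},{"jaw":1,"tx":0,"ty":0,"tz":0,"wx":0,"wy":0,"wz":0}]'; python3 -c "
from h import *
st()"
```

```text
t: 7.05
position: [0.513, 0.0379, 0.0844]
ee_rot: [2.792, 0.002, 1.53]
ft_force: [-0.1, 0.6, 2.4]
opening: 0.007
t 7.05 pos [0.513  0.0379 0.0844] rot [2.7921e+00 1.7000e-03 1.5298e+00] F [-0.09  0.61  2.41] op 0.007 j [-0.057  0.46   2.189  0.027  0.143 -1.612]
```

The lid still pushes at 2.4 N, 3 mm above its closed height, so it has been released. Next I follow it up slowly on its arc.

```bash
python3 -m pendant '[{"jaw":1,"tx":0,"ty":0.04,"tz":-0.67,"wx":1.5,"wy":0,"wz":0},{"jaw":1,"tx":0,"ty":0.09,"tz":-1.35,"wx":3,"wy":0,"wz":0},{"jaw":1,"tx":0,"ty":0.09,"tz":-1.35,"wx":3,"wy":0,"wz":0},{"jaw":1,"tx":0,"ty":0.09,"tz":-1.35,"wx":3,"wy":0,"wz":0},{"jaw":1,"tx":0,"ty":0.09,"tz":-1.35,"wx":3,"wy":0,"wz":0},{"jaw":1,"tx":0,"ty":0.04,"tz":-0.67,"wx":1.5,"wy":0,"wz":0},{"jaw":1,"tx":0,"ty":0,"tz":0,"wx":0,"wy":0,"wz":0}]'
cat > chk.py <<'E'
from h import *
s=st(); v=(s['position']-H); x=-v@EX; r=np.hypot(x,v[2]); th=np.arctan2(v[2],x)-np.arctan2(.01,.258)+np.radians(20)
Rt=Rm(s['ee_rot']); print('r',r,'lid est rad',th,'tool tilt deg',np.degrees(np.arctan2(Rt[:,2]@EX,-Rt[2,2])),'Fn',-s['ft_force']@Rt[:,2], 'lateral', v@np.cross([0,0,1],EX))
E
python3 chk.py
```

```text
t: 7.92
position: [0.5015, 0.0385, 0.151]
ee_rot: [3.053, 0.002, 1.53]
ft_force: [2.0, -1.1, 1.8]
opening: 0.005
t 7.925 pos [0.5015 0.0385 0.151 ] rot [3.0529e+00 1.7000e-03 1.5297e+00] F [ 1.96 -1.08  1.85] op 0.005 j [-5.500e-02  3.740e-01  1.982e+00 -1.000e-03  6.970e-01 -1.584e+00]
r 0.2573606478551729 lid est rad 0.2753761891535518 tool tilt deg 5.08398295189559 Fn 1.6619345110480996 lateral -0.0003909834588285222
```

```bash
python3 -m pendant '[{"jaw":1,"tx":0,"ty":0.04,"tz":-0.67,"wx":1.5,"wy":0,"wz":0},{"jaw":1,"tx":0,"ty":0.09,"tz":-1.35,"wx":3,"wy":0,"wz":0},{"jaw":1,"tx":0,"ty":0.09,"tz":-1.35,"wx":3,"wy":0,"wz":0},{"jaw":1,"tx":0,"ty":0.09,"tz":-1.35,"wx":3,"wy":0,"wz":0},{"jaw":1,"tx":0,"ty":0.09,"tz":-1.35,"wx":3,"wy":0,"wz":0},{"jaw":1,"tx":0,"ty":0.09,"tz":-1.35,"wx":3,"wy":0,"wz":0},{"jaw":1,"tx":0,"ty":0.09,"tz":-1.35,"wx":3,"wy":0,"wz":0},{"jaw":1,"tx":0,"ty":0.09,"tz":-1.35,"wx":3,"wy":0,"wz":0},{"jaw":1,"tx":0,"ty":0.04,"tz":-0.67,"wx":1.5,"wy":0,"wz":0},{"jaw":1,"tx":0,"ty":0,"tz":0,"wx":0,"wy":0,"wz":0}]'; python3 chk.py; python3 -c "
from h import *
cv2.imwrite('pics/c.png',viewer.camera('scene')['image'])"
```

```text
t: 9.18
position: [0.5187, 0.0379, 0.256]
ee_rot: [-2.81, 0.002, 1.53]
ft_force: [2.4, 0.2, 1.2]
opening: 0.004
t 9.175 pos [0.5187 0.0379 0.256 ] rot [-2.8104e+00  1.8000e-03  1.5298e+00] F [2.43 0.23 1.2 ] op 0.004 j [-0.051  0.442  1.569 -0.005  1.462 -1.579]
r 0.2584575425238182 lid est rad 0.6907058772559782 tool tilt deg -18.97574980606998 Fn 1.9267982459721864 lateral -0.0002327848663248824
```

View pics/c.png

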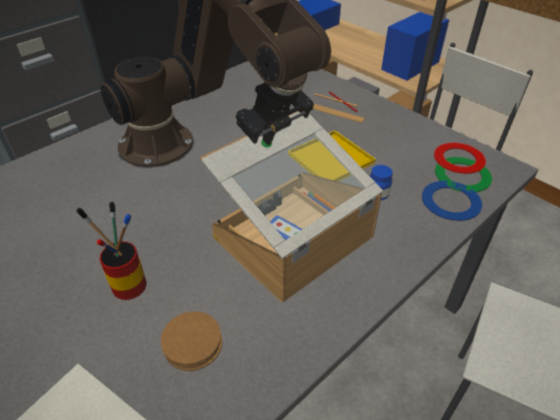

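The lid is about 40° up and resting against the fingertip. I'll keep following it.

```bash
python3 -m pendant '[{"jaw":1,"tx":0,"ty":0.04,"tz":-0.67,"wx":1.5,"wy":0,"wz":0},{"jaw":1,"tx":0,"ty":0.09,"tz":-1.35,"wx":3,"wy":0,"wz":0},{"jaw":1,"tx":0,"ty":0.09,"tz":-1.35,"wx":3,"wy":0,"wz":0},{"jaw":1,"tx":0,"ty":0.09,"tz":-1.35,"wx":3,"wy":0,"wz":0},{"jaw":1,"tx":0,"ty":0.09,"tz":-1.35,"wx":3,"wy":0,"wz":0},{"jaw":1,"tx":0,"ty":0.09,"tz":-1.35,"wx":3,"wy":0,"wz":0},{"jaw":1,"tx":0,"ty":0.04,"tz":-0.67,"wx":1.5,"wy":0,"wz":0},{"jaw":1,"tx":0,"ty":0.03,"tz":-0.45,"wx":1,"wy":0,"wz":0},{"jaw":1,"tx":0,"ty":0.03,"tz":-0.45,"wx":1,"wy":0,"wz":0},{"jaw":1,"tx":0,"ty":0,"tz":0,"wx":0,"wy":0,"wz":0}]'; python3 chk.py
python3 -m pendant '[{"jaw":1,"tx":0,"ty":0.03,"tz":-0.45,"wx":1,"wy":0,"wz":0},{"jaw":1,"tx":0,"ty":0.03,"tz":-0.45,"wx":1,"wy":0,"wz":0},{"jaw":1,"tx":0,"ty":0.03,"tz":-0.45,"wx":1,"wy":0,"wz":0},{"jaw":1,"tx":0,"ty":0.03,"tz":-0.45,"wx":1,"wy":0,"wz":0},{"jaw":1,"tx":0,"ty":0,"tz":0,"wx":0,"wy":0,"wz":0}]'; python3 chk.py
```

```text
t: 10.48
position: [0.5653, 0.0362, 0.3329]
ee_rot: [-2.461, 0.002, 1.53]
ft_force: [0.8, -0.6, 1.2]
opening: 0.006
t 10.475 pos [0.5653 0.0362 0.3329] rot [-2.4609e+00  1.7000e-03  1.5298e+00] F [ 0.8  -0.61  1.22] op 0.006 j [-0.049  0.621  1.164 -0.007  2.037 -1.58 ]
r 0.2594192338946041 lid est rad 1.039816066626308 tool tilt deg -39.00044657863337 Fn 1.4629837863485506 lateral -1.1412812245556349e-05
t: 11.1
position: [0.5781, 0.0357, 0.3456]
ee_rot: [-2.39, 0.002, 1.53]
ft_force: [-0.4, 0.4, 1.0]
opening: 0.004
t 11.1 pos [0.5781 0.0357 0.3456] rot [-2.3904e+00  1.7000e-03  1.5298e+00] F [-0.44  0.4   1.  ] op 0.004 j [-0.049  0.668  1.075 -0.008  2.15  -1.58 ]
r 0.2589777666589947 lid est rad 1.109363137649311 tool tilt deg -43.041213852339176 Fn 0.4203531674212888 lateral 6.55501978651455e-05
```

```bash
cat > kin.py <<'E'
import numpy as np
from scipy.optimize import least_squares
D=[([.2264,.5824,.2143],[1.094,.491,1.559,1.092]),([.4947,.0371,.1601],[-.061,.291,2.156,.345]),([.5069,.0408,.092],[-.051,.439,2.194,.161]),([.513,.0379,.0844],[-.057,.460,2.189,.143]),([.5015,.0385,.151],[-.055,.374,1.982,.697]),([.5187,.0379,.256],[-.051,.442,1.569,1.462]),([.5653,.0362,.3329],[-.049,.621,1.164,2.037]),([.5781,.0357,.3456],[-.049,.668,1.075,2.150])]
def fk(p,j):
    a,h,L1,L2,k,L3=p; A=j[1];B=A+j[2];C=B+j[3]
    return np.array([a+L1*np.sin(A)+L2*np.sin(B)+k*np.cos(B)+L3*np.sin(C), h+L1*np.cos(A)+L2*np.cos(B)-k*np.sin(B)+L3*np.cos(C)])
def res(p):
    o=[]
    for P,j in D:
        r=P[0]*np.cos(j[0])+P[1]*np.sin(j[0]); o+=list(fk(p,j)-[r,P[2]])
    return o
f=least_squares(res,[0,.3,.4,.4,0,.3]); P=f.x
if __name__=='__main__': print(P.round(4),np.abs(f.fun).max())
def ik(r,z,tilt_deg,L=None): # tilt: fingers forward
    C=np.pi-np.radians(tilt_deg)
    best=None
    for s in ([.5,1.5],[.2,2.],[1,1.],[0,2.5]):
        g=least_squares(lambda q: fk(P,[0,q[0],q[1],C-q[0]-q[1]])-[r,z],s,bounds=([-.84,.05],[2.19,2.79]))
        q=np.array([g.x[0],g.x[1],C-g.x.sum()]); 
        if best is None or g.cost<best[0]: best=(g.cost,q)
    return best[1].round(3), np.sqrt(2*best[0]).round(4)
E
python3 kin.py
python3 - <<'E'
from kin import ik
for a in [(.64,.02,40),(.64,.02,35),(.6,.1,40),(.55,.12,40),(.5,.12,40),(.45,.15,40),(.45,.3,20),(.45,.4,0),(.4,.3,40),(.6,.45,0),(.5,.45,0),(.586,.02,40),(.586,.1,40),(.586,.02,0)]: print(a,ik(*a))
E
```

```text
[0.     0.1963 0.5867 0.411  0.043  0.2715] 0.0002523584951154012
(0.64, 0.02, 40) (array([ 0.728,  2.127, -0.411]), np.float64(0.0))
(0.64, 0.02, 35) (array([ 0.707,  2.078, -0.254]), np.float64(0.0))
(0.6, 0.1, 40) (array([ 0.534,  2.191, -0.282]), np.float64(0.0))
(0.55, 0.12, 40) (array([ 0.453,  2.293, -0.302]), np.float64(0.0))
(0.5, 0.12, 40) (array([ 0.42 ,  2.407, -0.383]), np.float64(0.0))
(0.45, 0.15, 40) (array([ 0.295,  2.486, -0.337]), np.float64(0.0))
(0.45, 0.3, 20) (array([0.021, 2.029, 0.742]), np.float64(0.0))
(0.45, 0.4, 0) (array([0.088, 1.646, 1.408]), np.float64(0.0))
(0.4, 0.3, 40) (array([-0.152,  2.325,  0.271]), np.float64(0.0))
(0.6, 0.45, 0) (array([0.326, 1.214, 1.601]), np.float64(0.0))
(0.5, 0.45, 0) (array([0.155, 1.444, 1.543]), np.float64(0.0))
(0.586, 0.02, 40) (array([ 0.712,  2.257, -0.526]), np.float64(0.0))
(0.586, 0.1, 40) (array([ 0.524,  2.224, -0.305]), np.float64(0.0))
(0.586, 0.02, 0) (array([0.694, 1.808, 0.639]), np.float64(0.0))
```

The lid should be on its stop now. The fit shows that a 40° forward tilt needs a flipped wrist (j4 = π, j5 > 0, j6 ≈ -1.6). I'll back off first and check the lid.

```bash
python3 -m pendant '[{"jaw":1,"tx":0,"ty":0,"tz":-1,"wx":0,"wy":0,"wz":0},{"jaw":1,"tx":0,"ty":0,"tz":-2,"wx":0,"wy":0,"wz":0},{"jaw":1,"tx":0,"ty":0,"tz":-3,"wx":0,"wy":0,"wz":0},{"jaw":1,"tx":0,"ty":0,"tz":-3,"wx":0,"wy":0,"wz":0},{"jaw":1,"tx":0,"ty":0,"tz":-2,"wx":0,"wy":0,"wz":0},{"jaw":1,"tx":0,"ty":0,"tz":0,"wx":0,"wy":0,"wz":0}]'
python3 - <<'E'
from h import *
st()
cv2.imwrite('pics/d.png',viewer.camera('scene')['image'])
rows([.46,.10,.52],toolR(-2.4,0),8)
from kin import ik
for a in [(.58,.3,0),(.58,.3,20),(.58,.3,40),(.58,.3,55),(.58,.22,40),(.58,.52,0)]: print(a,ik(*a))
E
```

```text
t: 11.85
position: [0.6533, 0.0327, 0.4266]
ee_rot: [-2.393, 0.002, 1.53]
ft_force: [-0.4, 0.6, -0.6]
opening: 0.001
t 11.85 pos [0.6533 0.0327 0.4266] rot [-2.3929e+00  1.7000e-03  1.5297e+00] F [-0.36  0.62 -0.58] op 0.001 j [-0.048  0.806  0.605 -0.01   2.479 -1.583]
total [  5.91 -20.71   6.44] [-4.297e+01  1.100e-01  1.000e-02]
8 rows: t [ 0.738 -2.774 -0.073] w [-5.372e+00  1.400e-02  1.000e-03]
(0.58, 0.3, 0) (array([0.358, 1.544, 1.24 ]), np.float64(0.0))
(0.58, 0.3, 20) (array([0.228, 1.779, 0.786]), np.float64(0.0))
(0.58, 0.3, 40) (array([0.155, 2.016, 0.272]), np.float64(0.0))
(0.58, 0.3, 55) (array([ 0.163,  2.187, -0.168]), np.float64(0.0))
(0.58, 0.22, 40) (array([0.277, 2.125, 0.041]), np.float64(0.0))
(0.58, 0.52, 0) (array([0.291, 1.095, 1.755]), np.float64(0.0))
```

View pics/d.png

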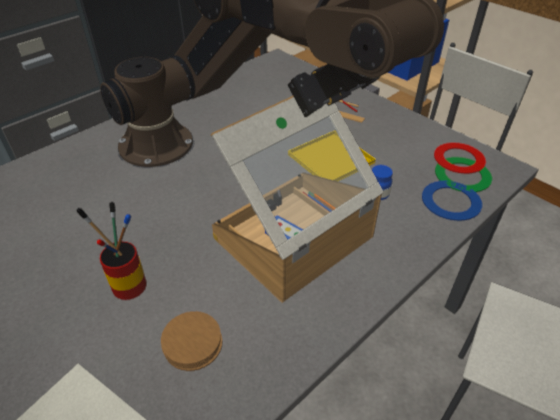

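```bash
python3 -m pendant '[{"jaw":1,"tx":0.74,"ty":-2.8,"tz":-0.1,"wx":-5.4,"wy":0,"wz":0},{"jaw":1,"tx":0.74,"ty":-2.8,"tz":-0.1,"wx":-5.4,"wy":0,"wz":0},{"jaw":1,"tx":0.74,"ty":-2.8,"tz":-0.1,"wx":-5.4,"wy":0,"wz":0},{"jaw":1,"tx":0.74,"ty":-2.8,"tz":-0.1,"wx":-5.4,"wy":0,"wz":0},{"jaw":1,"tx":0.74,"ty":-2.8,"tz":-0.1,"wx":-5.4,"wy":0,"wz":0},{"jaw":1,"tx":0.74,"ty":-2.8,"tz":-0.1,"wx":-5.4,"wy":0,"wz":0},{"jaw":1,"tx":0.74,"ty":-2.8,"tz":-0.1,"wx":-5.4,"wy":0,"wz":0},{"jaw":1,"tx":0.74,"ty":-2.8,"tz":-0.1,"wx":-5.4,"wy":0,"wz":0},{"jaw":1,"tx":0,"ty":0,"tz":0,"wx":0,"wy":0,"wz":0}]'
python3 - <<'E'
from h import *
st()
# tray side, z .32, heading 38 deg, spun half turn: yaw = 38-90
rows([.45,.37,.34],toolR(38-180,0),18)
E
```

```text
t: 13.02
position: [0.4554, 0.1006, 0.5244]
ee_rot: [3.134, 0.001, 1.531]
ft_force: [0.1, -0.4, 0.1]
opening: -0.001
t 13.025 pos [0.4554 0.1006 0.5244] rot [3.1335e+00 1.1000e-03 1.5311e+00] F [ 0.12 -0.45  0.05] op -0.001 j [ 0.077  0.08   1.351 -0.002  1.703 -1.455]
total [26.92 -1.76 18.4 ] [  0.29  -0.53 139.73]
18 rows: t [ 0.68  -1.824  1.017] w [ 0.016 -0.03   7.763]
```

```bash
python3 -m pendant '[{"jaw":1,"tx":4.5,"ty":-0.3,"tz":3,"wx":0,"wy":0,"wz":0},{"jaw":1,"tx":4.5,"ty":-0.3,"tz":3,"wx":0,"wy":0,"wz":0},{"jaw":1,"tx":4.5,"ty":-0.3,"tz":3,"wx":0,"wy":0,"wz":0},{"jaw":1,"tx":4.5,"ty":-0.3,"tz":3,"wx":0,"wy":0,"wz":0},{"jaw":1,"tx":4.5,"ty":-0.3,"tz":3,"wx":0,"wy":0,"wz":0},{"jaw":1,"tx":4.5,"ty":-0.3,"tz":3,"wx":0,"wy":0,"wz":0}]' && python3 -m pendant '[{"jaw":1,"tx":0,"ty":0,"tz":0,"wx":0,"wy":0,"wz":10},{"jaw":1,"tx":0,"ty":0,"tz":0,"wx":0,"wy":0,"wz":10},{"jaw":1,"tx":0,"ty":0,"tz":0,"wx":0,"wy":0,"wz":10},{"jaw":1,"tx":0,"ty":0,"tz":0,"wx":0,"wy":0,"wz":10},{"jaw":1,"tx":0,"ty":0,"tz":0,"wx":0,"wy":0,"wz":10},{"jaw":1,"tx":0,"ty":0,"tz":0,"wx":0,"wy":0,"wz":10},{"jaw":1,"tx":0,"ty":0,"tz":0,"wx":0,"wy":0,"wz":10},{"jaw":1,"tx":0,"ty":0,"tz":0,"wx":0,"wy":0,"wz":10},{"jaw":1,"tx":0,"ty":0,"tz":0,"wx":0,"wy":0,"wz":10},{"jaw":1,"tx":0,"ty":0,"tz":0,"wx":0,"wy":0,"wz":10},{"jaw":1,"tx":0,"ty":0,"tz":0,"wx":0,"wy":0,"wz":10},{"jaw":1,"tx":0,"ty":0,"tz":0,"wx":0,"wy":0,"wz":10},{"jaw":1,"tx":0,"ty":0,"tz":0,"wx":0,"wy":0,"wz":10},{"jaw":1,"tx":0,"ty":0,"tz":0,"wx":0,"wy":0,"wz":10},{"jaw":1,"tx":0,"ty":0,"tz":0,"wx":0,"wy":0,"wz":0}]'
python3 - <<'E'
from h import *
st()
E
```

```text
t: 13.78
position: [0.4522, 0.3715, 0.3402]
ee_rot: [3.14, 0.003, 1.53]
ft_force: [1.7, -0.5, 0.5]
opening: 0.006
t: 15.65
position: [0.4525, 0.37, 0.3413]
ee_rot: [3.141, -0.003, -0.913]
ft_force: [0.8, 0.5, 0.1]
opening: 0.005
t 15.65 pos [0.4525 0.37   0.3413] rot [ 3.1412 -0.0034 -0.9128] F [0.84 0.45 0.13] op 0.005 j [ 0.574  0.332  1.475 -0.004  1.334  1.488]
```

```bash
cat > fk6.py <<'E'
from h import *
from kin import P,ik
a,h,L1,L2,k,L3=P
def RY(t): return Rm([0,t,0])
def RZ(t): return Rm([0,0,t])
def FK(j,sg=1):
    A=j[1];B=A+j[2]
    W=np.array([a+L1*np.sin(A)+L2*np.sin(B)+k*np.cos(B),0.065,h+L1*np.cos(A)+L2*np.cos(B)-k*np.sin(B)])
    Rr=RZ(j[0])@RY(B)@RZ(sg*j[3])@RY(j[4])@RZ(j[5])@RZ(np.pi)
    return RZ(j[0])@W+Rr[:,2]*L3, Rr
def rel(p0,R0,p1,R1):
    return (R0.T@(p1-p0)*100), np.degrees(R.from_matrix(R0.T@R1).as_rotvec())
E
python3 - <<'E'
from fk6 import *
s=bot.observe(); p,Rr=FK(s['joints']); print(p-s['position'], np.abs(Rr-Rm(s['ee_rot'])).max())
print(ik(.55,.14,45),ik(.55,.16,50),ik(.55,.14,50))
q,_=ik(.55,.16,50)
q0=s['joints']; qf=np.array([q0[0],q[0],q[1],np.pi,-q[2],q0[5]-np.pi])
n=20; p0,R0=FK(q0)
for i in range(1,n+1):
    t=i/n; j=q0+(qf-q0)*t; 
    u=np.clip((t-.2)/.8,0,1); j[3]=np.pi*u; j[5]=q0[5]-np.pi*u
    j[4]=np.interp(t,[0,.4,1],[q0[4],.7,qf[4]])
    p1,R1=FK(j); dt,dw=rel(p0,R0,p1,R1); print(i,p1.round(3),j.round(2)[3:],dt.round(2),dw.round(1)); p0,R0=p1,R1
E
```

```text
[ 0.00045064 -0.00077899 -0.00011144] 3.686287386450715e-16
(array([ 0.431,  2.329, -0.404]), np.float64(0.0)) (array([ 0.413,  2.363, -0.507]), np.float64(0.0)) (array([ 0.466,  2.381, -0.578]), np.float64(0.0))
1 [0.455 0.372 0.322] [0.   1.25 1.49] [-0.07 -0.35  1.93] [ 1.8 -0.   0.1]
2 [0.457 0.373 0.303] [0.   1.18 1.49] [ 0.02 -0.2   1.88] [ 1.8  0.1 -0. ]
3 [0.459 0.374 0.285] [0.   1.1  1.49] [ 0.   -0.05  1.81] [1.8 0.1 0. ]
4 [0.46  0.375 0.268] [0.   1.02 1.49] [-0.01  0.08  1.74] [1.8 0.1 0. ]
5 [0.438 0.411 0.255] [0.2  0.94 1.29] [-4.25 -0.38  1.3 ] [ 3.4 -8.7 -4.7]
6 [0.423 0.444 0.249] [0.39 0.86 1.1 ] [-3.33 -0.94  1.24] [ 4.8 -7.  -3.6]
7 [0.414 0.472 0.247] [0.59 0.78 0.9 ] [-2.31 -1.24  1.11] [ 5.7 -5.  -2.6]
8 [0.413 0.492 0.248] [0.79 0.7  0.7 ] [-1.27 -1.27  0.93] [ 6.1 -2.8 -1.7]
9 [0.401 0.506 0.248] [0.98 0.68 0.51] [-1.76 -0.18  0.73] [ 4.1 -3.8 -1.2]
10 [0.394 0.517 0.25 ] [1.18 0.67 0.31] [-1.11 -0.34  0.54] [ 4.5 -2.4 -0.9]
11 [0.392 0.524 0.252] [1.37 0.65 0.11] [-0.47 -0.37  0.33] [ 4.7 -0.9 -0.7]
12 [0.395 0.525 0.252] [ 1.57  0.64 -0.08] [ 0.16 -0.27  0.11] [ 4.5  0.6 -0.6]
13 [0.402 0.521 0.251] [ 1.77  0.62 -0.28] [ 0.74 -0.06 -0.12] [ 4.1  2.  -0.5]
14 [0.41  0.512 0.246] [ 1.96  0.6  -0.48] [ 1.25  0.26 -0.34] [ 3.3  3.2 -0.5]
15 [0.419 0.497 0.239] [ 2.16  0.59 -0.67] [ 1.68  0.65 -0.54] [ 2.4  4.2 -0.6]
16 [0.427 0.477 0.228] [ 2.36  0.57 -0.87] [ 2.03  1.11 -0.73] [ 1.3  5.  -0.7]
17 [0.433 0.452 0.214] [ 2.55  0.56 -1.06] [ 2.27  1.62 -0.88] [ 0.   5.5 -0.8]
18 [0.436 0.423 0.197] [ 2.75  0.54 -1.26] [ 2.41  2.15 -1.  ] [-1.2  5.7 -1. ]
19 [0.434 0.389 0.179] [ 2.95  0.52 -1.46] [ 2.44  2.69 -1.09] [-2.4  5.6 -1.1]
20 [0.427 0.353 0.16 ] [ 3.14  0.51 -1.65] [ 2.37  3.21 -1.14] [-3.6  5.4 -1.3]
```

```bash
python3 -m pendant '[{"jaw":1,"tx":0,"ty":-0.35,"tz":1.93,"wx":1.8,"wy":0,"wz":0},{"jaw":1,"tx":0,"ty":-0.2,"tz":1.88,"wx":1.8,"wy":0.1,"wz":0},{"jaw":1,"tx":0,"ty":-0.05,"tz":1.81,"wx":1.8,"wy":0.1,"wz":0},{"jaw":1,"tx":0,"ty":0.08,"tz":1.74,"wx":1.8,"wy":0.1,"wz":0},{"jaw":1,"tx":-4.25,"ty":-0.38,"tz":1.3,"wx":3.4,"wy":-8.7,"wz":-4.7},{"jaw":1,"tx":0,"ty":0,"tz":0,"wx":0,"wy":0,"wz":0}]'; python3 -c "
from fk6 import *
s=st(); p,r=FK(s['joints']); print(p-s['position'],np.abs(r-Rm(s['ee_rot'])).max())"
```

```text
t: 16.4
position: [0.4374, 0.4116, 0.2547]
ee_rot: [-2.951, 0.128, -0.806]
ft_force: [0.4, -0.3, -0.8]
opening: 0.004
t 16.4 pos [0.4374 0.4116 0.2547] rot [-2.9515  0.1276 -0.8064] F [ 0.38 -0.35 -0.85] op 0.004 j [0.572 0.352 1.699 0.198 0.936 1.285]
[ 0.00045112 -0.00084416 -0.00011682] 4.440892098500626e-16
```

My forward-kinematics model matches the arm exactly, and j4 turns the right way. I'll continue the flip.

```bash
python3 -m pendant '[{"jaw":1,"tx":-3.33,"ty":-0.94,"tz":1.24,"wx":4.8,"wy":-7,"wz":-3.6},{"jaw":1,"tx":-2.31,"ty":-1.24,"tz":1.11,"wx":5.7,"wy":-5,"wz":-2.6},{"jaw":1,"tx":-1.27,"ty":-1.27,"tz":0.93,"wx":6.1,"wy":-2.8,"wz":-1.7},{"jaw":1,"tx":-1.76,"ty":-0.18,"tz":0.73,"wx":4.1,"wy":-3.8,"wz":-1.2},{"jaw":1,"tx":-1.11,"ty":-0.34,"tz":0.54,"wx":4.5,"wy":-2.4,"wz":-0.9},{"jaw":1,"tx":-0.47,"ty":-0.37,"tz":0.33,"wx":4.7,"wy":-0.9,"wz":-0.7},{"jaw":1,"tx":0.16,"ty":-0.27,"tz":0.11,"wx":4.5,"wy":0.6,"wz":-0.6},{"jaw":1,"tx":0.74,"ty":-0.06,"tz":-0.12,"wx":4.1,"wy":2,"wz":-0.5},{"jaw":1,"tx":1.25,"ty":0.26,"tz":-0.34,"wx":3.3,"wy":3.2,"wz":-0.5},{"jaw":1,"tx":1.68,"ty":0.65,"tz":-0.54,"wx":2.4,"wy":4.2,"wz":-0.6},{"jaw":1,"tx":2.03,"ty":1.11,"tz":-0.73,"wx":1.3,"wy":5,"wz":-0.7},{"jaw":0,"tx":2.27,"ty":1.62,"tz":-0.88,"wx":0,"wy":5.5,"wz":-0.8},{"jaw":0,"tx":2.41,"ty":2.15,"tz":-1,"wx":-1.2,"wy":5.7,"wz":-1},{"jaw":0,"tx":2.44,"ty":2.69,"tz":-1.09,"wx":-2.4,"wy":5.6,"wz":-1.1},{"jaw":0,"tx":2.37,"ty":3.21,"tz":-1.14,"wx":-3.6,"wy":5.4,"wz":-1.3},{"jaw":0,"tx":0,"ty":0,"tz":0,"wx":0,"wy":0,"wz":0}]'; python3 -c "
from fk6 import *
s=st(); p,r=FK(s['joints']); print(p-s['position'],np.abs(r-Rm(s['ee_rot'])).max())
cv2.imwrite('pics/e.png',viewer.camera('scene')['image']);cv2.imwrite('pics/e2.png',viewer.camera('top')['image'])"
```

```text
t: 18.4
position: [0.4271, 0.3548, 0.1616]
ee_rot: [-2.263, -0.066, -0.946]
ft_force: [-0.1, 0.6, 0.2]
opening: 0.474
t 18.4 pos [0.4271 0.3548 0.1616] rot [-2.2634 -0.0662 -0.9456] F [-0.13  0.58  0.21] op 0.474 j [ 0.577  0.413  2.364  3.151  0.515 -1.661]
[ 0.00029936 -0.00087693 -0.00025399] 3.885780586188048e-16
```

View pics/e.png

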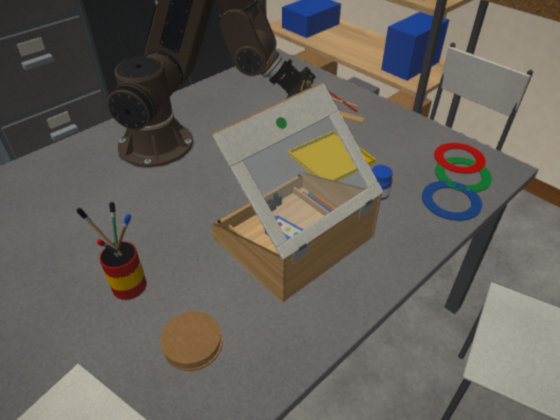

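View pics/e2.png

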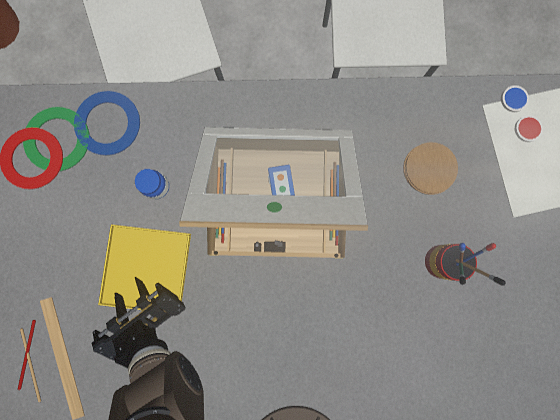

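```bash
cat > tgt.py <<'E'
from fk6 import *
TY=8.0; G=np.array([.634,.0185,.034]); Rg=toolR(TY-180,-40); TCPg=G+.019*Rg[:,2]
def IK6(p,Rt,q0):
    f=lambda q:(lambda a:np.r_[(a[0]-p)*3,(a[1]-Rt).ravel()])(FK(q))
    g=least_squares(f,q0); return g.x,g.cost
from scipy.optimize import least_squares
E
python3 - <<'E'
from tgt import *
s=st()
print('z axis',Rg[:,2].round(3),'TCPg',TCPg.round(4))
q=s['joints']
for p in ([.42,-.01,.17],[.44,-.01,.15],[.56,.008,.13],TCPg+[-.05,-.007,.06],TCPg):
    q1,c=IK6(np.array(p),Rg,q); print(np.round(p,3),q1.round(3),round(c,7))
rows([.44,.0,.17],Rg,12)
E
```

```text
t 18.5 pos [0.428  0.3558 0.1625] rot [-2.2609 -0.0651 -0.9453] F [-0.83  0.51  0.1 ] op 0.557 j [ 0.577  0.413  2.361  3.149  0.515 -1.659]
z axis [ 0.637  0.089 -0.766] TCPg [0.6461 0.0202 0.0194]
[ 0.42 -0.01  0.17] [-0.401  0.197  2.53   2.106  0.395 -1.003] 0.0
[ 0.44 -0.01  0.15] [-0.371  0.283  2.516  2.282  0.428 -1.164] 0.0
[0.56  0.008 0.13 ] [-0.211  0.434  2.27   2.36   0.319 -1.088] 0.0
[0.596 0.013 0.079] [-0.18   0.575  2.22   2.569  0.382 -1.28 ] 0.0
[0.646 0.02  0.019] [-0.146  0.73   2.119  2.685  0.424 -1.372] 0.0
total [ 29.53  13.54 -14.57] [-11.16  17.21  22.23]
12 rows: t [ 2.793  0.767 -0.767] w [-0.93   1.434  1.853]
```

```bash
python3 -m pendant '[{"jaw":0,"tx":2.8,"ty":0.77,"tz":-0.77,"wx":-0.93,"wy":1.43,"wz":1.85},{"jaw":0,"tx":2.8,"ty":0.77,"tz":-0.77,"wx":-0.93,"wy":1.43,"wz":1.85},{"jaw":0,"tx":2.8,"ty":0.77,"tz":-0.77,"wx":-0.93,"wy":1.43,"wz":1.85},{"jaw":0,"tx":2.8,"ty":0.77,"tz":-0.77,"wx":-0.93,"wy":1.43,"wz":1.85},{"jaw":0,"tx":2.8,"ty":0.77,"tz":-0.77,"wx":-0.93,"wy":1.43,"wz":1.85},{"jaw":0,"tx":2.8,"ty":0.77,"tz":-0.77,"wx":-0.93,"wy":1.43,"wz":1.85},{"jaw":0,"tx":2.8,"ty":0.77,"tz":-0.77,"wx":-0.93,"wy":1.43,"wz":1.85},{"jaw":0,"tx":2.8,"ty":0.77,"tz":-0.77,"wx":-0.93,"wy":1.43,"wz":1.85},{"jaw":0,"tx":2.8,"ty":0.77,"tz":-0.77,"wx":-0.93,"wy":1.43,"wz":1.85},{"jaw":0,"tx":2.8,"ty":0.77,"tz":-0.77,"wx":-0.93,"wy":1.43,"wz":1.85},{"jaw":0,"tx":2.8,"ty":0.77,"tz":-0.77,"wx":-0.93,"wy":1.43,"wz":1.85},{"jaw":0,"tx":2.8,"ty":0.77,"tz":-0.77,"wx":-0.93,"wy":1.43,"wz":1.85},{"jaw":0,"tx":0,"ty":0,"tz":0,"wx":0,"wy":0,"wz":0}]'
python3 - <<'E'
from tgt import *
s=st()
c=viewer.camera('wrist');cv2.imwrite('pics/f.png',c['image'])
np.savez('f.npz',K=c['intrinsics'],e=c['eye'],o=c['orientation'])
rows([.57,.0095,.125],Rg,6)
T=Rm([0,0,np.radians(8)])
for x,y in [(75,28),(75,-28),(-75,-28),(-75,28)]: print(proj(c,np.array([.634,.0185,.040])+T@[x/1e3,y/1e3,0]).round(1))
E
```

```text
t: 20.12
position: [0.4392, -0.0039, 0.171]
ee_rot: [-2.444, -0.004, -1.434]
ft_force: [-1.0, -0.2, -0.8]
opening: 0.998
t 20.125 pos [ 0.4392 -0.0039  0.171 ] rot [-2.4441 -0.0036 -1.4341] F [-0.96 -0.21 -0.79] op 0.998 j [-0.35   0.214  2.491  2.143  0.362 -0.99 ]
total [ 0.53 -7.13 11.95] [ 0.05 -0.22  0.05]
6 rows: t [ 0.091 -1.188  1.993] w [ 0.008 -0.037  0.008]
[259.5  60.3]
[309.7  60.3]
[315.3 177.2]
[256.1 177.2]
```

View pics/f.png

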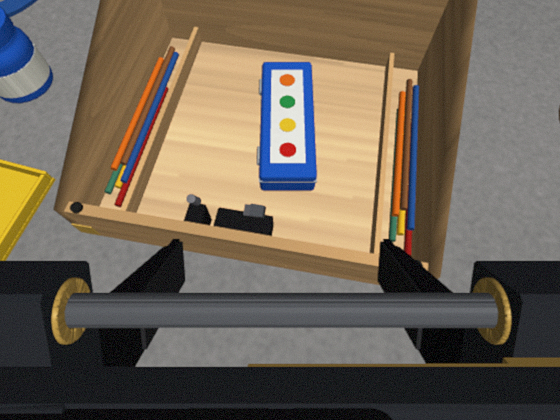

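Run:
```python
import cv2
im=cv2.imread('pics/f.png'); cv2.imwrite('pics/f2.png',cv2.resize(im[50:200,235:340],None,fx=4,fy=4,interpolation=cv2.INTER_CUBIC))
```

```text
(no output)
```

View pics/f2.png

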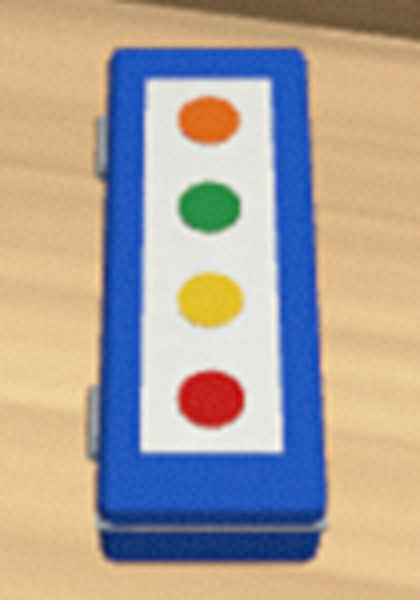

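Run:
```python
from tgt import *
d=np.load('f.npz'); c=dict(intrinsics=d['K'],eye=d['e'],orientation=d['o'])
T=np.array([pix2z(c,*q,.040) for q in [(261.9,61.6),(310.6,61.6),(315.9,178.4),(259.6,178.4)]]);print(T.round(4),T.mean(0).round(4))
d=(T[0]+T[1]-T[2]-T[3])/2; print('len',np.linalg.norm(d),'yaw',np.degrees(np.arctan2(d[1],d[0])),np.linalg.norm(T[0]-T[1]),np.linalg.norm(T[2]-T[3]))
```

```text
[[ 0.7028  0.0537  0.04  ]
 [ 0.7104 -0.      0.04  ]
 [ 0.5624 -0.0203  0.04  ]
 [ 0.555   0.0323  0.04  ]] [0.6327 0.0164 0.04  ]
len 0.14941112073271257 yaw 8.035787238900044 0.05427152093296371 0.0531583650994938
```

```bash
sed -i 's/.634,.0185,.034/.633,.0175,.034/' tgt.py; python3 -m pendant '[{"jaw":0,"tx":0.1,"ty":-1.2,"tz":2,"wx":0,"wy":0,"wz":0},{"jaw":0,"tx":0.1,"ty":-1.2,"tz":2,"wx":0,"wy":0,"wz":0},{"jaw":0,"tx":0.1,"ty":-1.2,"tz":2,"wx":0,"wy":0,"wz":0},{"jaw":0,"tx":0.1,"ty":-1.2,"tz":2,"wx":0,"wy":0,"wz":0},{"jaw":0,"tx":0.1,"ty":-1.2,"tz":2,"wx":0,"wy":0,"wz":0},{"jaw":0,"tx":0.1,"ty":-1.2,"tz":2,"wx":0,"wy":0,"wz":0},{"jaw":0,"tx":0,"ty":0,"tz":0,"wx":0,"wy":0,"wz":0}]'
python3 - <<'E'
from tgt import *
s=st()
rows(TCPg,Rg,8)
E
```

```text
t: 21.05
position: [0.5709, 0.0108, 0.1237]
ee_rot: [-2.446, -0.003, -1.43]
ft_force: [0.1, -0.2, -0.2]
opening: 1.001
t 21.05 pos [0.5709 0.0108 0.1237] rot [-2.446  -0.0028 -1.4302] F [ 0.08 -0.21 -0.2 ] op 1.001 j [-0.199  0.457  2.25   2.388  0.314 -1.109]
total [ 0.18  0.95 12.79] [ 0.14 -0.09  0.14]
8 rows: t [0.024 0.12  1.598] w [ 0.018 -0.011  0.018]
```

```bash
python3 -m pendant '[{"jaw":0,"tx":0,"ty":0.1,"tz":1.6,"wx":0,"wy":0,"wz":0},{"jaw":0,"tx":0,"ty":0.1,"tz":1.6,"wx":0,"wy":0,"wz":0},{"jaw":0,"tx":0.1,"ty":0.1,"tz":1.6,"wx":0,"wy":0,"wz":0},{"jaw":0,"tx":0.1,"ty":0.1,"tz":1.6,"wx":0,"wy":0,"wz":0},{"jaw":0,"tx":0,"ty":0.1,"tz":1.6,"wx":0,"wy":0,"wz":0},{"jaw":0,"tx":0,"ty":0.1,"tz":1.6,"wx":0,"wy":0,"wz":0},{"jaw":0,"tx":0,"ty":0.2,"tz":1.6,"wx":0,"wy":0,"wz":0},{"jaw":0,"tx":0,"ty":0.2,"tz":0.8,"wx":0,"wy":0,"wz":0},{"jaw":0,"tx":0,"ty":0,"tz":0.4,"wx":0,"wy":0,"wz":0},{"jaw":0,"tx":0,"ty":0,"tz":0,"wx":0,"wy":0,"wz":0}]'
python3 - <<'E'
from tgt import *
s=st()
rows(TCPg,Rg,1)
cv2.imwrite('pics/g.png',viewer.camera('wrist')['image']);cv2.imwrite('pics/g2.png',viewer.camera('scene')['image'])
E
```

```text
t: 22.3
position: [0.6411, 0.0171, 0.0223]
ee_rot: [-2.447, -0.003, -1.433]
ft_force: [-0.2, -0.1, 0.2]
opening: 1.0
t 22.3 pos [0.6411 0.0171 0.0223] rot [-2.4468 -0.0031 -1.4329] F [-0.21 -0.11  0.23] op 1.0 j [-0.154  0.722  2.13   2.682  0.423 -1.376]
total [-0.16 -0.14  0.49] [ 0.19 -0.2   0.04]
1 rows: t [-0.158 -0.143  0.491] w [ 0.189 -0.198  0.038]
```

View pics/g.png

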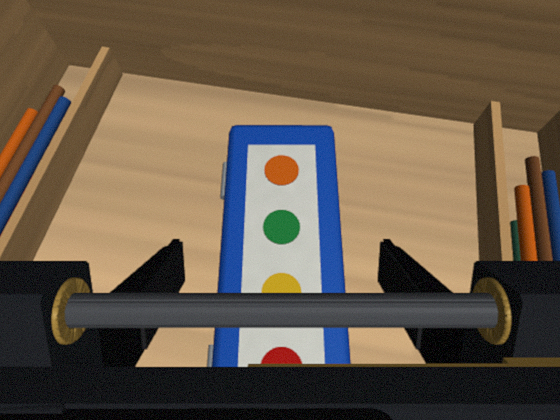

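View pics/g2.png

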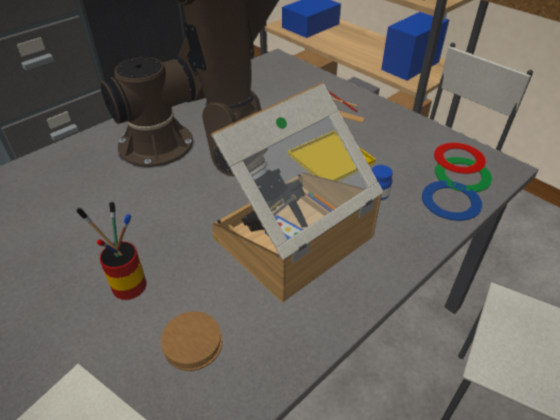

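The tin is centred between the open fingers. A small final nudge, then close.

```bash
python3 -m pendant '[{"jaw":0,"tx":-0.1,"ty":-0.1,"tz":0.3,"wx":0,"wy":0,"wz":0},{"jaw":1,"tx":0,"ty":0,"tz":0,"wx":0,"wy":0,"wz":0},{"jaw":1,"tx":0,"ty":0,"tz":0,"wx":0,"wy":0,"wz":0},{"jaw":1,"tx":0,"ty":0,"tz":0,"wx":0,"wy":0,"wz":0},{"jaw":1,"tx":0,"ty":0,"tz":0,"wx":0,"wy":0,"wz":0},{"jaw":1,"tx":0,"ty":0,"tz":0,"wx":0,"wy":0,"wz":0},{"jaw":1,"tx":0,"ty":0,"tz":0,"wx":0,"wy":0,"wz":0},{"jaw":1,"tx":0,"ty":0,"tz":0,"wx":0,"wy":0,"wz":0},{"jaw":1,"tx":0,"ty":0,"tz":0,"wx":0,"wy":0,"wz":0}]' 35
python3 - <<'E'
from tgt import *
s=st()
up=s['position']+[-.012,0,.03]
rows(up,Rm(s['ee_rot']),4)
E
```

```text
t: 23.52
position: [0.6437, 0.0183, 0.0207]
ee_rot: [-2.447, -0.003, -1.433]
ft_force: [-0.2, -1.5, 2.0]
opening: 0.587
t 23.525 pos [0.6437 0.0183 0.0207] rot [-2.4467 -0.0031 -1.4331] F [-0.25 -1.47  1.98] op 0.587 j [-0.151  0.726  2.124  2.686  0.422 -1.377]
total [-0.16 -1.01 -3.07] [ 0. -0.  0.]
4 rows: t [-0.039 -0.252 -0.766] w [ 0. -0. -0.]
```

```bash
python3 -m pendant '[{"jaw":1,"tx":0,"ty":-0.2,"tz":-0.3,"wx":0,"wy":0,"wz":0},{"jaw":1,"tx":0,"ty":-0.4,"tz":-0.7,"wx":0,"wy":0,"wz":0},{"jaw":1,"tx":0,"ty":-0.4,"tz":-0.9,"wx":0,"wy":0,"wz":0},{"jaw":1,"tx":0,"ty":-0.4,"tz":-0.9,"wx":0,"wy":0,"wz":0},{"jaw":1,"tx":0,"ty":-0.3,"tz":-0.6,"wx":0,"wy":0,"wz":0},{"jaw":1,"tx":0,"ty":0,"tz":0,"wx":0,"wy":0,"wz":0}]'
python3 - <<'E'
from tgt import *
s=st()
cv2.imwrite('pics/h.png',viewer.camera('wrist')['image']);cv2.imwrite('pics/h2.png',viewer.camera('scene')['image'][150:300,190:400])
E
```

```text
t: 24.28
position: [0.6351, 0.0172, 0.0585]
ee_rot: [-2.446, -0.003, -1.433]
ft_force: [-0.6, -0.2, -1.6]
opening: 0.587
t 24.275 pos [0.6351 0.0172 0.0585] rot [-2.4456 -0.0034 -1.433 ] F [-0.56 -0.25 -1.56] op 0.587 j [-0.156  0.642  2.135  2.595  0.36  -1.283]
```

View pics/h.png

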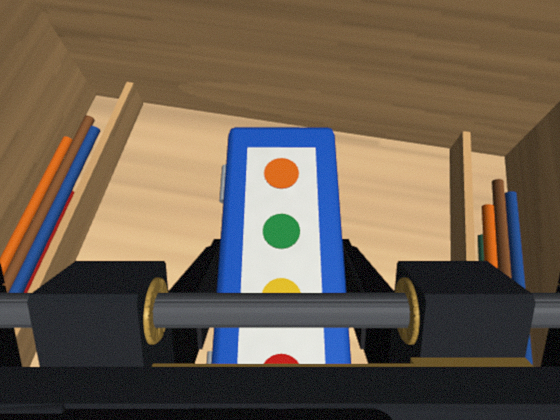

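View pics/h2.png

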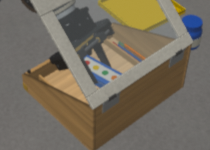

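Run:
```python
from tgt import *
s=st(); q=s['joints']; Rc=Rm(s['ee_rot'])
p0=s['position']; rows(p0+[-.012,-.001,.067],Rc,6)
q1=q
for p in (p0+[-.012,0,.067],p0+[-.10,-.01,.1],np.array([.44,0,.17])): 
    q1,c=IK6(p,Rc,q1); print(np.round(p,3),q1.round(3),c<1e-8)
# tin centre relative to TCP at grasp: tin=(.633,.0175,.024) vs TCP (.6437,.0183,.0207)
off=Rc.T@(np.array([.633,.0175,.024])-np.array([.6437,.0183,.0207])); print('off tool',off.round(4))
for hd in (-8,8,25):
    Rt=RZ(np.radians(hd-8))@Rc
    q2=q1
    for ctr in ([.461,.366,.12],[.461,.366,.0205]):
        p=np.array(ctr)-Rt@off; q2,c=IK6(p,Rt,q2); print(hd,p.round(4),q2.round(3),c<1e-8)
```

```text
t 24.375 pos [0.635  0.0173 0.0577] rot [-2.4465 -0.0032 -1.433 ] F [ 0.64 -0.82 -1.09] op 0.587 j [-0.156  0.644  2.135  2.595  0.36  -1.284]
total [-0.04 -3.37 -5.92] [-0. -0. -0.]
6 rows: t [-0.007 -0.561 -0.986] w [ 0.  0. -0.]
[0.623 0.017 0.125] [-0.158  0.498  2.126  2.265  0.242 -0.94 ] True
[0.535 0.007 0.158] [-0.224  0.346  2.299  2.195  0.28  -0.928] True
[0.44 0.   0.17] [-0.331  0.217  2.489  2.167  0.354 -0.998] True
off tool [-0.0007  0.0061 -0.0094]
-8 [0.4715 0.3638 0.1167] [ 0.782  0.549  2.036  1.725 -0.545  0.613] True
-8 [0.4715 0.3638 0.0172] [ 0.782  0.741  2.075  1.342 -0.554  1.059] True
8 [0.4717 0.3668 0.1167] [ 0.711  0.518  2.12   1.293 -0.372  0.756] True
8 [0.4717 0.3668 0.0172] [ 0.711  0.727  2.162  0.817 -0.5    1.278] True
25 [0.471  0.3699 0.1167] [ 0.609  0.498  2.177  3.622  0.248 -1.906] True
25 [0.471  0.3699 0.0172] [ 0.609  0.721  2.221  3.381  0.499 -1.649] True
```

```bash
python3 -m pendant '[{"jaw":1,"tx":0,"ty":-0.56,"tz":-1,"wx":0,"wy":0,"wz":0},{"jaw":1,"tx":0,"ty":-0.56,"tz":-1,"wx":0,"wy":0,"wz":0},{"jaw":1,"tx":0,"ty":-0.56,"tz":-1,"wx":0,"wy":0,"wz":0},{"jaw":1,"tx":0,"ty":-0.56,"tz":-1,"wx":0,"wy":0,"wz":0},{"jaw":1,"tx":0,"ty":-0.56,"tz":-1,"wx":0,"wy":0,"wz":0},{"jaw":1,"tx":0,"ty":-0.56,"tz":-1,"wx":0,"wy":0,"wz":0},{"jaw":1,"tx":0,"ty":0,"tz":0,"wx":0,"wy":0,"wz":0}]'
python3 - <<'E'
from tgt import *
s=st(); q=s['joints']; Rc=Rm(s['ee_rot'])
p0=s['position']; rows([.44,-.01,.17],Rc,8)
off=np.array([-.0007,.0061,-.0094])
Rt=RZ(np.radians(17))@Rc
B=np.eye(4);B[:3,:3]=Rt;B[:3,3]=np.array([.461,.366,.13])-Rt@off
A=np.eye(4);A[:3,:3]=Rc;A[:3,3]=[.44,-.01,.17]
q1,_=IK6(A[:3,3],Rc,q); print(q1.round(3))
for i in range(1,11):
    M=A@np.real(fmp(np.linalg.inv(A)@B,i/10)); q1,c=IK6(M[:3,3],M[:3,:3],q1); print(M[:3,3].round(3),q1.round(2),c<1e-8)
E
```

```text
t: 25.25
position: [0.6226, 0.0158, 0.1256]
ee_rot: [-2.446, -0.003, -1.433]
ft_force: [-1.3, 0.1, -2.3]
opening: 0.587
t 25.25 pos [0.6226 0.0158 0.1256] rot [-2.4459 -0.0034 -1.4328] F [-1.33  0.14 -2.32] op 0.587 j [-0.164  0.496  2.128  2.253  0.245 -0.933]
total [  0.06  11.31 -15.23] [ 0. -0. -0.]
8 rows: t [ 0.007  1.414 -1.903] w [ 0. -0. -0.]
[-0.367  0.218  2.487  2.112  0.367 -0.975]
[0.448 0.027 0.166] [-0.24  0.24  2.48  2.29  0.34 -1.07] True
[0.455 0.065 0.161] [-0.12  0.26  2.46  2.47  0.32 -1.17] True
[0.461 0.103 0.157] [-0.    0.29  2.44  2.64  0.31 -1.27] True
[0.466 0.141 0.153] [ 0.11  0.31  2.42  2.81  0.29 -1.37] True
[0.47  0.179 0.148] [ 0.21  0.34  2.38  2.97  0.28 -1.47] True
[0.472 0.217 0.144] [ 0.3   0.37  2.35  3.12  0.27 -1.56] True
[0.474 0.255 0.14 ] [ 0.39  0.39  2.31  3.26  0.26 -1.65] True
[0.474 0.293 0.135] [ 0.47  0.42  2.26  3.4   0.25 -1.75] True
[0.473 0.332 0.131] [ 0.54  0.45  2.22  3.54  0.23 -1.85] True
[0.471 0.37  0.127] [ 0.61  0.48  2.17  3.68  0.22 -1.96] True
```

```bash
python3 -m pendant '[{"jaw":1,"tx":0,"ty":1.4,"tz":-1.9,"wx":0,"wy":0,"wz":0},{"jaw":1,"tx":0,"ty":1.4,"tz":-1.9,"wx":0,"wy":0,"wz":0},{"jaw":1,"tx":0,"ty":1.4,"tz":-1.9,"wx":0,"wy":0,"wz":0},{"jaw":1,"tx":0,"ty":1.4,"tz":-1.9,"wx":0,"wy":0,"wz":0},{"jaw":1,"tx":0,"ty":1.4,"tz":-1.9,"wx":0,"wy":0,"wz":0},{"jaw":1,"tx":0,"ty":1.4,"tz":-1.9,"wx":0,"wy":0,"wz":0},{"jaw":1,"tx":0,"ty":1.4,"tz":-1.9,"wx":0,"wy":0,"wz":0},{"jaw":1,"tx":0,"ty":1.4,"tz":-1.9,"wx":0,"wy":0,"wz":0},{"jaw":1,"tx":0,"ty":0,"tz":0,"wx":0,"wy":0,"wz":0}]'
python3 - <<'E'
from tgt import *
s=st(); Rc=Rm(s['ee_rot']); off=np.array([-.0007,.0061,-.0094])
Rt=RZ(np.radians(25))@toolR(-180,-40)
rows(np.array([.461,.366,.12])-Rt@off,Rt,16)
E
```

```text
t: 26.38
position: [0.4401, -0.0095, 0.1702]
ee_rot: [-2.447, -0.003, -1.434]
ft_force: [0.7, -0.1, -1.3]
opening: 0.591
t 26.375 pos [ 0.4401 -0.0095  0.1702] rot [-2.4468 -0.0031 -1.434 ] F [ 0.67 -0.13 -1.29] op 0.591 j [-0.368  0.217  2.487  2.109  0.366 -0.972]
total [-37.18  -2.97   9.29] [  0.22 -11.14 -13.05]
16 rows: t [-2.237 -0.43   0.791] w [ 0.014 -0.696 -0.816]
```

```bash
python3 -m pendant '[{"jaw":1,"tx":-2.24,"ty":-0.43,"tz":0.79,"wx":0,"wy":-0.7,"wz":-0.82},{"jaw":1,"tx":-2.24,"ty":-0.43,"tz":0.79,"wx":0,"wy":-0.7,"wz":-0.82},{"jaw":1,"tx":-2.24,"ty":-0.43,"tz":0.79,"wx":0,"wy":-0.7,"wz":-0.82},{"jaw":1,"tx":-2.24,"ty":-0.43,"tz":0.79,"wx":0,"wy":-0.7,"wz":-0.82},{"jaw":1,"tx":-2.24,"ty":-0.43,"tz":0.79,"wx":0,"wy":-0.7,"wz":-0.82},{"jaw":1,"tx":-2.24,"ty":-0.43,"tz":0.79,"wx":0,"wy":-0.7,"wz":-0.82},{"jaw":1,"tx":-2.24,"ty":-0.43,"tz":0.79,"wx":0,"wy":-0.7,"wz":-0.82},{"jaw":1,"tx":-2.24,"ty":-0.43,"tz":0.79,"wx":0,"wy":-0.7,"wz":-0.82},{"jaw":1,"tx":-2.24,"ty":-0.43,"tz":0.79,"wx":0,"wy":-0.7,"wz":-0.82},{"jaw":1,"tx":-2.24,"ty":-0.43,"tz":0.79,"wx":0,"wy":-0.7,"wz":-0.82},{"jaw":1,"tx":-2.24,"ty":-0.43,"tz":0.79,"wx":0,"wy":-0.7,"wz":-0.82},{"jaw":1,"tx":-2.24,"ty":-0.43,"tz":0.79,"wx":0,"wy":-0.7,"wz":-0.82},{"jaw":1,"tx":-2.24,"ty":-0.43,"tz":0.79,"wx":0,"wy":-0.7,"wz":-0.82},{"jaw":1,"tx":-2.24,"ty":-0.43,"tz":0.79,"wx":0,"wy":-0.7,"wz":-0.82},{"jaw":1,"tx":-2.24,"ty":-0.43,"tz":0.79,"wx":0,"wy":-0.7,"wz":-0.82},{"jaw":1,"tx":-2.24,"ty":-0.43,"tz":0.79,"wx":0,"wy":-0.7,"wz":-0.82},{"jaw":1,"tx":0,"ty":0,"tz":0,"wx":0,"wy":0,"wz":0}]'
python3 - <<'E'
from tgt import *
s=st(); Rc=Rm(s['ee_rot']); off=np.array([-.0007,.0061,-.0094])
Rt=RZ(np.radians(25))@toolR(-180,-40)
print('tin est',s['position']+Rc@off)
rows(np.array([.461,.366,.03])-Rt@off,Rt,9)
cv2.imwrite('pics/i.png',viewer.camera('wrist')['image']);cv2.imwrite('pics/i2.png',viewer.camera('top')['image'])
E
```

```text
t: 28.5
position: [0.4706, 0.3722, 0.1157]
ee_rot: [-2.448, 0.0, -1.13]
ft_force: [0.3, 0.3, -1.6]
opening: 0.587
t 28.5 pos [0.4706 0.3722 0.1157] rot [-2.4479e+00  4.0000e-04 -1.1303e+00] F [ 0.3   0.33 -1.63] op 0.587 j [ 0.607  0.501  2.176  3.592  0.246 -1.88 ]
tin est [0.46066191 0.3682323  0.11900608]
total [0.22 5.74 6.8 ] [0.26 0.17 0.17]
9 rows: t [0.025 0.639 0.754] w [0.028 0.019 0.019]
```

View pics/i.png

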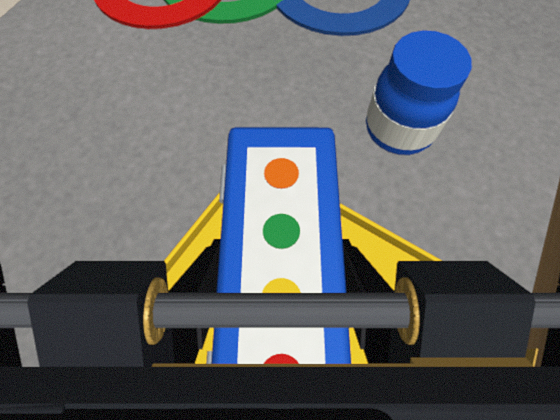

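View pics/i2.png

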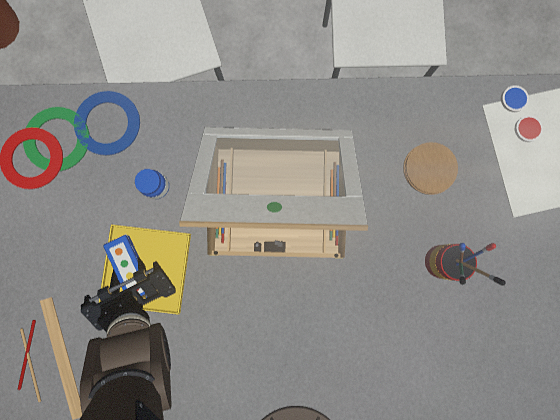

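The tin sits in the grip just as before and is over the tray. I'll lower it.

```bash
python3 -m pendant '[{"jaw":1,"tx":0,"ty":0.64,"tz":0.75,"wx":0,"wy":0,"wz":0},{"jaw":1,"tx":0,"ty":0.64,"tz":0.75,"wx":0,"wy":0,"wz":0},{"jaw":1,"tx":0,"ty":0.64,"tz":0.75,"wx":0,"wy":0,"wz":0},{"jaw":1,"tx":0,"ty":0.64,"tz":0.75,"wx":0,"wy":0,"wz":0},{"jaw":1,"tx":0,"ty":0.64,"tz":0.75,"wx":0,"wy":0,"wz":0},{"jaw":1,"tx":0,"ty":0.64,"tz":0.75,"wx":0,"wy":0,"wz":0},{"jaw":1,"tx":0,"ty":0.64,"tz":0.75,"wx":0,"wy":0,"wz":0},{"jaw":1,"tx":0,"ty":0.64,"tz":0.75,"wx":0,"wy":0,"wz":0},{"jaw":1,"tx":0,"ty":0.64,"tz":0.75,"wx":0,"wy":0,"wz":0},{"jaw":1,"tx":0,"ty":0,"tz":0,"wx":0,"wy":0,"wz":0}]'
python3 -m pendant '[{"jaw":1,"tx":0,"ty":0.13,"tz":0.15,"wx":0,"wy":0,"wz":0},{"jaw":1,"tx":0,"ty":0.13,"tz":0.15,"wx":0,"wy":0,"wz":0},{"jaw":1,"tx":0,"ty":0.13,"tz":0.15,"wx":0,"wy":0,"wz":0},{"jaw":1,"tx":0,"ty":0,"tz":0,"wx":0,"wy":0,"wz":0}]'
python3 - <<'E'
from tgt import *
s=st(); Rc=Rm(s['ee_rot']); off=np.array([-.0007,.0061,-.0094])
print('tin est',s['position']+Rc@off,'tilt',np.degrees(np.arccos(-Rc[2,2])))
E
```

```text
t: 29.85
position: [0.4695, 0.37, 0.0271]
ee_rot: [-2.448, 0.0, -1.132]
ft_force: [-0.0, -0.7, -1.2]
opening: 0.587
t: 30.35
position: [0.4696, 0.3701, 0.022]
ee_rot: [-2.447, 0.0, -1.132]
ft_force: [-1.4, -0.4, -1.7]
opening: 0.588
t 30.35 pos [0.4696 0.3701 0.022 ] rot [-2.4471e+00  5.0000e-04 -1.1319e+00] F [-1.41 -0.37 -1.72] op 0.588 j [ 0.605  0.709  2.224  3.368  0.49  -1.643]
tin est [0.45958605 0.36619693 0.02534486] tilt 39.79317488429058
```

```bash
python3 -m pendant '[{"jaw":1,"tx":0,"ty":0.13,"tz":0.15,"wx":0,"wy":0,"wz":0},{"jaw":1,"tx":0,"ty":0.13,"tz":0.15,"wx":0,"wy":0,"wz":0},{"jaw":1,"tx":0,"ty":0,"tz":0,"wx":0,"wy":0,"wz":0}]'
python3 -m pendant '[{"jaw":1,"tx":0,"ty":0.06,"tz":0.08,"wx":0,"wy":0,"wz":0},{"jaw":1,"tx":0,"ty":0,"tz":0,"wx":0,"wy":0,"wz":0}]'
python3 -m pendant '[{"jaw":1,"tx":0,"ty":0.03,"tz":0.04,"wx":0,"wy":0,"wz":0},{"jaw":1,"tx":0,"ty":0,"tz":0,"wx":0,"wy":0,"wz":0}]'
```

```text
t: 30.72
position: [0.4695, 0.3701, 0.0179]
ee_rot: [-2.447, 0.0, -1.132]
ft_force: [-0.5, 0.1, -2.2]
opening: 0.588
t: 30.98
position: [0.4695, 0.3701, 0.017]
ee_rot: [-2.447, 0.0, -1.132]
ft_force: [0.4, 1.0, -2.2]
opening: 0.587
t: 31.22
position: [0.4696, 0.3701, 0.0168]
ee_rot: [-2.447, 0.0, -1.132]
ft_force: [-1.4, -0.3, 2.1]
opening: 0.582
```

The tin is on the tray floor (Fz has changed sign). I'll open the gripper.

```bash
python3 -m pendant '[{"jaw":0.3,"tx":0,"ty":0,"tz":0,"wx":0,"wy":0,"wz":0},{"jaw":0.2,"tx":0,"ty":0,"tz":0,"wx":0,"wy":0,"wz":0},{"jaw":0.1,"tx":0,"ty":0,"tz":0,"wx":0,"wy":0,"wz":0},{"jaw":0.1,"tx":0,"ty":0,"tz":0,"wx":0,"wy":0,"wz":0},{"jaw":0.1,"tx":0,"ty":0,"tz":0,"wx":0,"wy":0,"wz":0},{"jaw":0.1,"tx":0,"ty":0,"tz":0,"wx":0,"wy":0,"wz":0}]'
python3 -c "
from h import *
cv2.imwrite('pics/j.png',viewer.camera('wrist')['image'])"
```

```text
t: 31.98
position: [0.4696, 0.3701, 0.0166]
ee_rot: [-2.447, 0.0, -1.132]
ft_force: [-0.2, -0.5, -0.3]
opening: 0.898
```

View pics/j.png

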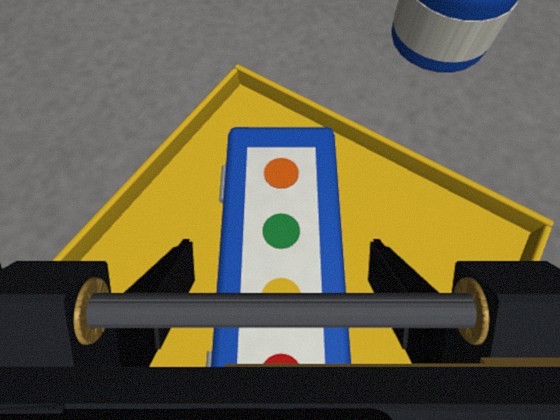

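The tin lies free between the opened fingers in the tray, clear of the rim. I'll retract along the tool axis.

```bash
python3 -m pendant '[{"jaw":0.1,"tx":0,"ty":0,"tz":-1,"wx":0,"wy":0,"wz":0},{"jaw":0.1,"tx":0,"ty":0,"tz":-2,"wx":0,"wy":0,"wz":0},{"jaw":0.1,"tx":0,"ty":0,"tz":-2,"wx":0,"wy":0,"wz":0},{"jaw":0.1,"tx":0,"ty":0,"tz":-2,"wx":0,"wy":0,"wz":0},{"jaw":0.1,"tx":0,"ty":0,"tz":-2,"wx":0,"wy":0,"wz":0},{"jaw":0.1,"tx":0,"ty":0,"tz":-2,"wx":0,"wy":0,"wz":0},{"jaw":0.1,"tx":0,"ty":0,"tz":-2,"wx":0,"wy":0,"wz":0},{"jaw":0.1,"tx":0,"ty":0,"tz":-2,"wx":0,"wy":0,"wz":0},{"jaw":0.1,"tx":0,"ty":0,"tz":0,"wx":0,"wy":0,"wz":0},{"jaw":0.1,"tx":0,"ty":0,"tz":0,"wx":0,"wy":0,"wz":0}]'
python3 -c "
from h import *
st()
for n in ('wrist','top'): cv2.imwrite(f'pics/k_{n}.png',viewer.camera(n)['image'])
c=viewer.camera('scene');cv2.imwrite('pics/k_scene.png',c['image'])"
```

```text
t: 33.28
position: [0.3829, 0.3294, 0.1318]
ee_rot: [-2.447, 0.001, -1.132]
ft_force: [-0.6, -1.0, 0.3]
opening: 0.899
t 33.275 pos [0.3829 0.3294 0.1318] rot [-2.4466e+00  6.0000e-04 -1.1318e+00] F [-0.55 -0.96  0.27] op 0.899 j [ 0.653  0.392  2.376  3.563  0.338 -1.805]
```

View pics/k_top.png

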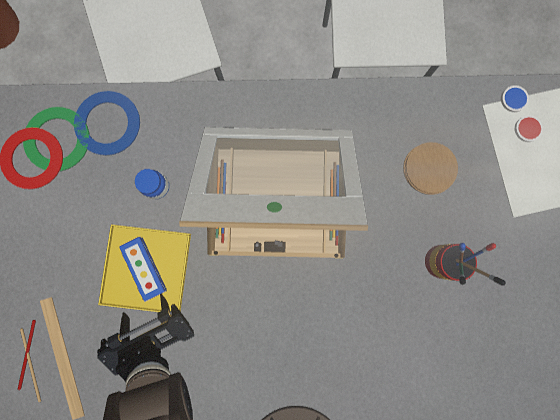

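View pics/k_scene.png

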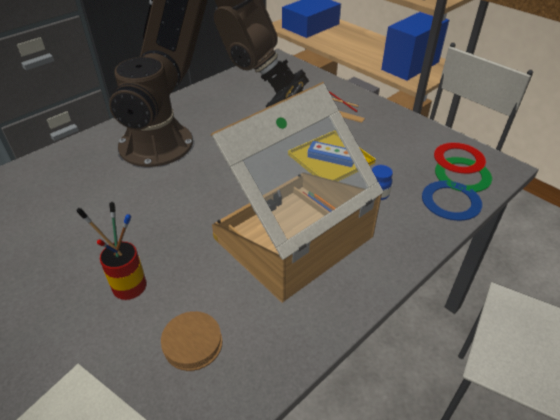

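View pics/k_wrist.png

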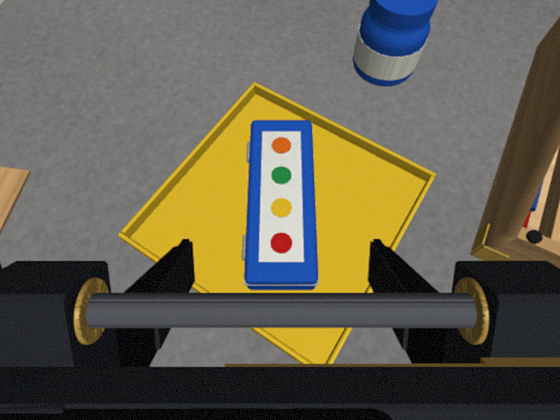

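The top view shows the tin centred in the tray at about (143,268), label up, with the tray centre at about (145,270). The lid is open, and the jar, can and discs are at their starting pixels. I'm handing in.

```bash
python3 -c "
from h import *
print(bot.hand_in())"
```

```text
the job is handed in; nothing more can be done
None
```

The blue tin is lying flat, label up, near the middle of the yellow tray, and the case lid is standing open by itself. I handed the job in just after 33 s of the 72 s allowed; no verdict is reported.

- **Lid:** I pressed the green mark with shut fingers to about 10.6 N, roughly 5 mm in. The lid still pushed back 3 mm above its closed height, so the latch had let go. I kept the fingertip on it at about 0.4 rad/s all the way to its stop. At the end the pushing force fell to about 0, so the hand had come off the lid.
- **Tin:** To reach under the lid I turned the wrist over above the tray. I then gripped the tin from the front at about 40° tilt, carried it level to the tray and let go only after it touched the tray floor.
- **Last checks:** In the final pictures the tin is about 2 pixels from the tray's centre, and the jar, can and discs are where they started. The gripper is back in free air, with no significant force on the wrist.
- **Not confirmed:** I had no direct reading of the lid angle, lid speed or latch position. I judged those only from the force, the fingertip position and the pictures.
- **Small disagreements:** My position estimates from different views differed by 1 to 3 mm, and no check failed.

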